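Load the brush dryer, tighten its air union and start it

ROBOT

A 6-joint arm with a two-finger parallel gripper is mounted at the origin on a cart in front of the work surface, level with it; the furniture and walls round the work are solid. World frame = base frame: x ahead of the robot, y to its left, z up, the work surface at z = 0. Lengths are in m, angles in rad, forces in N, time in s.
With the tool pointing down it reaches from about 0.3 to 0.75 m from the base axis. Payload 8.5 kg.
Tool frame: the origin (TCP) lies at the very end of the fingers, on their centre line; the grasp point (between the pads) lies 19 mm behind it; z points along the fingers, y is the line along which they close (so a half turn about z gives the same grasp; the last joint's range is limited). The gripper opens to 85 mm and grips with 20 to 120 N. Pads are 22 mm wide; open, the fingers measure 114 mm over their backs; the gripper's body (76 mm by 85 mm) begins 54 mm behind the grasp point. The pads swing forward as they close: fully open they stand 13 mm farther back than shut.
Start: joints at [-1.497, 0.381, 1.297, -0, 1.464, -0.215], TCP at [0.157, -0.527, 0.231] pointing down, gripper open.
Joint ranges: [-3.11, 3.11], [-0.89, 2.33], [0.22, 2.48], [-1.42, 4.56], [0.17, 2.85], [-2.88, 2.88]. Speed limits (rad/s): [2.39, 2.39, 3.14, 3.14, 3.14, 3.14].

INTERFACE

Orientations are given as a unit quaternion [w, x, y, z].
In Python, from workcell import bot gives the robot as it stands.
- The arm moves only by the tool step_arm, never from a script. Its argument "plan" is a list of rows, each a list of 5 numbers: the shift along the tool's x, y, z in m, then the turn about the tool's z in degrees, then the finger opening in m, from 0 to 0.0854. A call has 1 to 8 rows; each row shifts and turns the commanded pose from where the row before left it, along the tool's axes as they then stand; what a row does not reach is not made up. A row lasts 1/8 s, in which the tool goes at most 62.5 mm and 10.7 degrees, less where a joint would pass 70% of its speed; a pose out of reach is approached as far as the arm can. A call is refused whole if a number of a shift passes 0.0625 or a number of a turn 10.7, either way. A call with a gripper value outside its range is refused whole. The fingers move at their own pace and stop on an object; the grip force is fixed at half the most. Time passes only in rows, so rows that do not move let the fingers close. It gives the time, the measured TCP pose, the force, the opening and the grip force at its end, in the units of the state.
- bot.observe(): the state, without advancing time (a new reading comes with each control period).
- bot.get_image(name): name is "scene" or "top"; returns the picture (384x512x3 uint8, red, green, blue); there is no depth.
- bot.camera_info(name): a dict with "mtx" (3x3 intrinsics, pixels), "k1" (the pictures are not rectified: a ray, as slopes to the right and down, at radius r is drawn at 1 + k1 r^2 times it, then the intrinsics apply), "R" (3x3) and "t" (3): a world point X has camera coordinates R X + t. Camera axes: x right, y down, z forward; pixel columns grow to the right and rows downward; lengths in m; the calibration is good to about 2 mm. A picture is of the moment at which its call begins. camera_info takes no time and is no camera call.
- bot.hand_in(): hands the job in; it is judged then, once.
The state is a dict: "time_s": time; "qpos": joint angles; "dq": joint speeds; "joint_efforts": joint torques, N m; "tool_pos": TCP position; "ee_rot": TCP orientation; "contact_force": force on the tool from outside, world axes, zero at the start; "moment": the same for the moment, N m; "finger_gap": finger opening in m; "finger_force": force on a finger pad.
Only numpy, scipy, OpenCV 4.12 (cv2) and the standard library are available. Lean on these libraries where they do the work, as an engineer would, in place of code of your own. Each camera call takes 0.05 s, during which the arm holds its last target. There are 200 camera calls.

TASK

Get the brush dryer going: stand every washed brush from the draining board in the dryer's basket, handle down and hair up, and turn the brass nut of the air pipe clockwise until it is fully tight. Do not switch on before both are done; then lift the red guard, flip the switch under it away from you to on, and let the guard drop shut again. Leave the jars, tiles and water dropper on the plank where they are.

Things in the scene. Friction and masses are not known exactly. Their poses are not given: they have to be found in the camera images.
- brush_dryer: Fixed bench brush dryer, 150 x 290 mm (x by y). Origin: on the table under its middle; x points away from the operator, y towards its basket, z up. At the +y end a basket of 2 x 2 cells; from y -145 to +23 mm a blue housing, flat top at z 70 mm, with union nut and guarded switch. A 12 mm copper pipe runs along the back of the housing top (x +60 mm, top at z 88 mm) to the foot of the basket.
- basket_floor (a point): Centre of the basket's inner floor (19 mm above the table), axes as the dryer's. Four cells, each 40 mm square inside and 85 mm deep, their centres at x +/-21.5 mm, y +/-21.5 mm of this point; walls and dividers 3 mm, all open at the top at the rim, 104 mm above the table.
- drain_board: Fixed wooden draining board, 176 x 505 mm (x by y), its top 27 mm above the table and flush with the ware plank that follows it at x = 0.578. Origin: under its middle. Besides the brushes a needle tool with red handle (148 x 10 mm) lies on it, between the left and right brushes; it is no brush and not part of the job.
- union_nut (a joint): Angle of the captive knurled brass nut of the air pipe's union: grows as it is turned clockwise seen from above, from 0 (slack) to 4.0 rad, its stop, where it is tight. Found from 0 to 1.0. About 0.1 N m of friction; it stays where it is left, does not rise or sink, and takes several grasps. The white stripe on its top meets the white post at the union's front when tight.
- nut_top (a point): Centre of the nut's top face, on its vertical axis. The nut is round, 42 mm in diameter (44 over the knurling) and 30 mm high; the pipe passes 1 mm under it at the back, so keep the fingertips less than 28 mm below this point.
- guard (a joint): Angle of the red guard hood over the switch: 0 shut, 1.65 fully up. An over-centre spring with its dead point at 0.85 rad drives it to whichever end it is nearer, with up to 0.05 N m: let go below that it drops shut, above it stays up. The front end lifts.
- guard_hinge (a point): Middle of the guard's hinge line (along dryer y, 7 mm above the housing top). Shut, the hood reaches 64 mm from here to the operator (dryer -x) and 33 mm up, is 34 mm wide and encloses the toggle on top, sides and front; a thin lip in front sticks out 13 mm more, underside 23 mm above the housing. Fully up, it stands upright behind this line, 60 mm high and 35 mm deep to +x.
- guard_grip (a point): Point on the guard, moving with it, in the middle between its two side walls (outer width 34 mm), 50 mm in front of the hinge line and 16 mm above it when shut: where the hood can be pinched by its sides from above.
- toggle (a joint): Angle of the metal toggle lever under the guard: 0 off, leaning to the operator; 0.84 on, leaning away (dryer +x). Upright at its middle (0.42), it snaps over from there and needs about 3 N at the tip.
- toggle_tip (a point): Centre of the round tip (8 mm) of the toggle lever, 26 mm from its pivot, which is 4 mm above the housing top.
- dami_brush: Washed brush (present in some runs only), found lying flat on the draining board. Origin: underside of the brush as it lies, halfway along its length; its y axis runs along the brush towards the hair, z is up as it lies. Thick brush with mottled bamboo handle and long grey hair, 204 mm long. The handle is 23 mm wide and 22 mm high, from y -102 to +30 mm; the rest is hair, which cannot be gripped.
- liner_brush: Washed brush (present in some runs only), found lying flat on the draining board. Origin: underside of the brush as it lies, halfway along its length; its y axis runs along the brush towards the hair, z is up as it lies. Thin bamboo liner brush, 178 mm long, 8 mm wide and high; it can be gripped from y -89 to +63 mm, the rest is hair.
- wash_brush_1: Washed brush (present in some runs only), found lying flat on the draining board. Origin: underside of the brush as it lies, halfway along its length; its y axis runs along the brush towards the hair, z is up as it lies. Big wash brush with plain bamboo handle and dark hair (two alike), 201 mm long, 14 mm wide and high; it can be gripped from y -100 to +56 mm, the rest is hair.
- wash_brush_2: Washed brush (present in some runs only), found lying flat on the draining board. Origin: underside of the brush as it lies, halfway along its length; its y axis runs along the brush towards the hair, z is up as it lies. Big wash brush with plain bamboo handle and dark hair (two alike), 201 mm long, 14 mm wide and high; it can be gripped from y -100 to +56 mm, the rest is hair.
- dami_brush_butt (a point): Centre of the flat handle end (away from the hair) of dami_brush, at y -102 mm of it.
- wash_brush_1_butt (a point): Centre of the flat handle end (away from the hair) of wash_brush_1, at y -100 mm of it.
- wash_brush_2_butt (a point): Centre of the flat handle end (away from the hair) of wash_brush_2, at y -100 mm of it.
- liner_brush_butt (a point): Centre of the flat handle end (away from the hair) of liner_brush, at y -89 mm of it.
- jar_cobalt: Blue pigment jar, 48 mm across, 58 high, standing loose on the ware plank behind the work (plank top 27 mm above the table, front edge at x = 0.578); not part of the job. Origin: centre of its underside.
- jar_iron: Red-brown pigment jar with white cap, 52 mm across, 52 high, standing loose on the ware plank behind the work (plank top 27 mm above the table, front edge at x = 0.578); not part of the job. Origin: centre of its underside.
- jar_ochre: Ochre pigment jar, 44 mm across, 62 high, standing loose on the ware plank behind the work (plank top 27 mm above the table, front edge at x = 0.578); not part of the job. Origin: centre of its underside.
- water_dropper: Green ceramic water dropper, 46 mm across, 38 high, standing loose on the ware plank behind the work (plank top 27 mm above the table, front edge at x = 0.578); not part of the job. Origin: centre of its underside.
- test_tile_2: Blue glaze test tile, 62 x 45 x 7 mm, standing loose on the ware plank behind the work (plank top 27 mm above the table, front edge at x = 0.578); not part of the job. Origin: centre of its underside.
- test_tile_3: Brown glaze test tile, 62 x 45 x 7 mm, standing loose on the ware plank behind the work (plank top 27 mm above the table, front edge at x = 0.578); not part of the job. Origin: centre of its underside.

How it is judged:
By the outcome, as a careful person would: the job done as asked, in the order asked, and still so for the second after the job is handed in, with the robot touching nothing.
Of dami_brush, wash_brush_1, wash_brush_2, liner_brush only 2 to 4 are there at a start; the rules pass over those that are not, and their reading is None.
At some moment in a run one of dami_brush, wash_brush_1, wash_brush_2, liner_brush may be knocked a few centimetres aside while the robot is not near it.
It also fails if it takes over 210 s, if anything falls off the work surface, if the arm or the gripper's body presses on something with over 40 N, if the wrist force passes 120 N, or if a joint passes its speed limit or range.

## Working session

There is one attempt and no reset: what is moved stays moved. The work goes in short steps, Python scripts to look and compute and a tool call to move; the robot and the scene stay as the last step left them, time stands still between calls to the robot, and variables do not carry over. Pictures are saved under pics/ and viewed, at most 14 in all, crops included, and the job is handed in when it is done.

Besides the shell and the picture viewer there is one more tool, called after ">>>" as name(argument=value, ...), one argument or row to a line, values as JSON. step_arm: Moves the arm, as the interface text tells. Its arguments: {"type":"object","properties":{"plan":{"type":"array","items":{"type":"array","items":{"type":"number"}}}},"required":["plan"]}

```bash
ls; mkdir -p pics; python3 - <<'E'
from workcell import bot
import cv2
print(bot.observe())
for n in("scene","top"):
    im=bot.get_image(n); cv2.imwrite(f"pics/{n}0.png",cv2.resize(im[...,::-1],(800,600),interpolation=cv2.INTER_CUBIC)); print(n,bot.camera_info(n))
E
```

```text
pics
{'time_s': 0.0, 'qpos': array([-1.49728209e+00,  3.81198489e-01,  1.29827045e+00,  3.19358667e-06,
        1.46357206e+00, -2.15291736e-01]), 'dq': array([-0.00190548, -0.00140932,  0.00065814,  0.00123533,  0.00143318,
        0.00028406]), 'joint_efforts': array([ 3.13863202e-04, -4.48463237e+01, -2.31268358e+01, -1.68997803e-04,
        4.84720527e-03, -1.53323788e-05]), 'tool_pos': array([ 0.15662545, -0.5269248 ,  0.23070717]), 'ee_rot': array([-7.22242749e-04,  9.89591759e-01,  1.43901447e-01,  5.28763164e-05]), 'contact_force': array([-0.60172133,  0.17775929, -0.88013094]), 'moment': array([-0.00548944, -0.02163258, -0.01810972]), 'finger_force': 0.0, 'finger_gap': 0.08556193854307735}
scene {'mtx': array([[418.45632156,   0.        , 250.82093104],
       [  0.        , 418.45632156, 201.48393522],
       [  0.        ,   0.        ,   1.        ]]), 'k1': -0.13223775341942048, 'R': array([[-0.86146266, -0.5077994 , -0.0046756 ],
       [-0.36437778,  0.62451389, -0.69080477],
       [ 0.35371023, -0.59339883, -0.72302621]]), 't': array([0.51147564, 0.29687667, 1.17813204])}
top {'mtx': array([[366.00664382,   0.        , 255.96723042],
       [  0.        , 366.00664382, 191.89382932],
       [  0.        ,   0.        ,   1.        ]]), 'k1': 0.03143327749973354, 'R': array([[ 0.02805543, -0.99946521, -0.01679836],
       [-0.98131934, -0.02433855, -0.1908402 ],
       [ 0.19032929,  0.02183866, -0.98147737]]), 't': array([-0.01734258,  0.61195146,  0.97124379])}
```

View pics/top0.png

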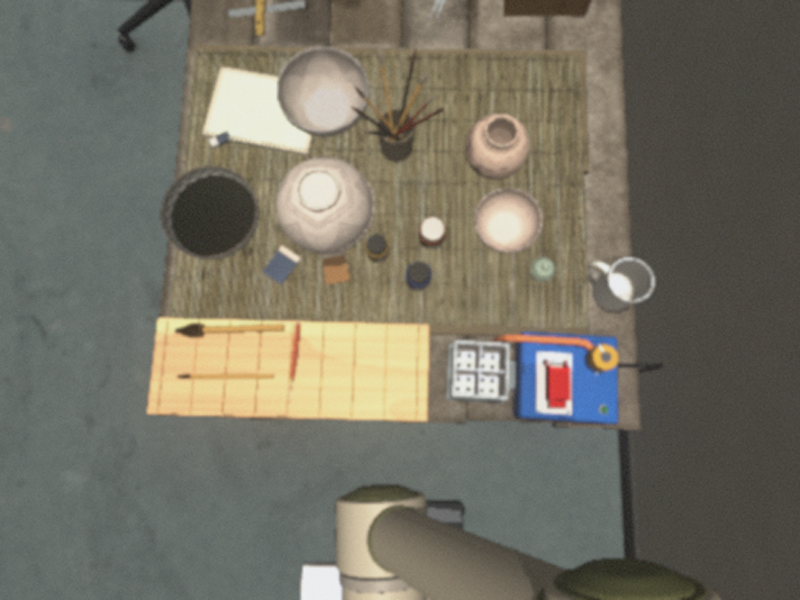

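View pics/scene0.png

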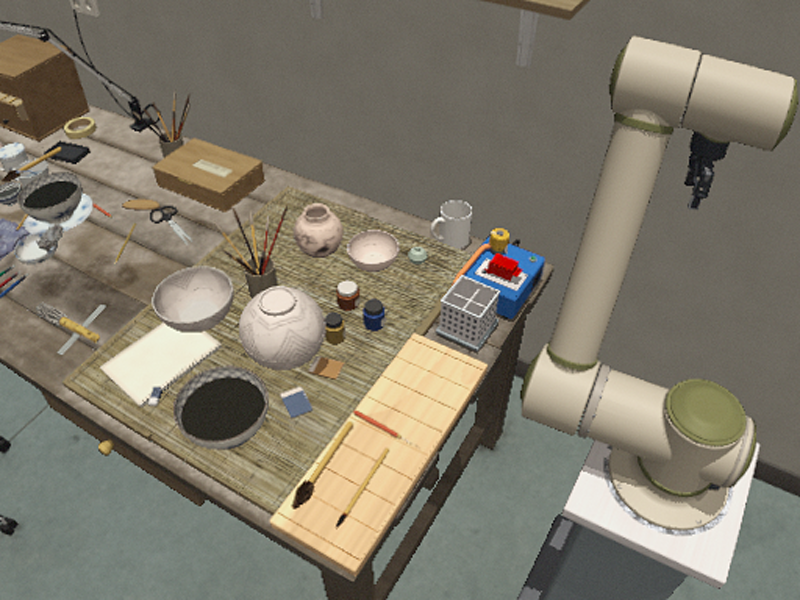

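The top view shows two brushes with hair to the left (+y). The dark wash brush runs from its tip at (177,329) to its butt at (284,327), and the thin liner from (178,376) to (273,376). The red needle tool is at (296,350). The dryer is on the right: basket (447–513, 342–400), red guard (557,387), nut (604,357). I'll enlarge these areas next.

```bash
cat > h.py <<'E'
import numpy as np, cv2
from workcell import bot
C={n:bot.camera_info(n) for n in("scene","top")}
def ray(n,p):
    c=C[n];K=np.array(c["mtx"])
    D=np.array([c["k1"],0,0,0,0.])
    u=cv2.undistortPoints(np.array([[p]],float),K,D)[0,0]
    R=np.array(c["R"]);return -R.T@c["t"], R.T@np.array([u[0],u[1],1.])
def at(n,p,z):
    o,d=ray(n,p);return o+d*(z-o[2])/d[2]
def proj(n,X):
    c=C[n];q=np.array(c["R"])@np.asarray(X,float)+c["t"];s=q[:2]/q[2];s=s*(1+c["k1"]*(s@s))
    K=np.array(c["mtx"]);return K[:2,:2]@s+K[:2,2]
def crop(n,x,y,w,h,f,im=None,name="c"):
    im=bot.get_image(n) if im is None else im
    cv2.imwrite(f"pics/{name}.png",cv2.resize(im[y:y+h,x:x+w,::-1],(int(w*f),int(h*f)),interpolation=cv2.INTER_CUBIC))
def full(p,x,y,f): return ((p[0]+.5)/f-.5+x,(p[1]+.5)/f-.5+y)
E
python3 - <<'E'
from h import *
crop("top",275,205,130,80,6,name="dry_t")
crop("top",90,200,115,70,6.9,name="bru_t")
crop("scene",275,135,80,95,6,name="dry_s")
E
```

```text
(no output)
```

View pics/dry_t.png

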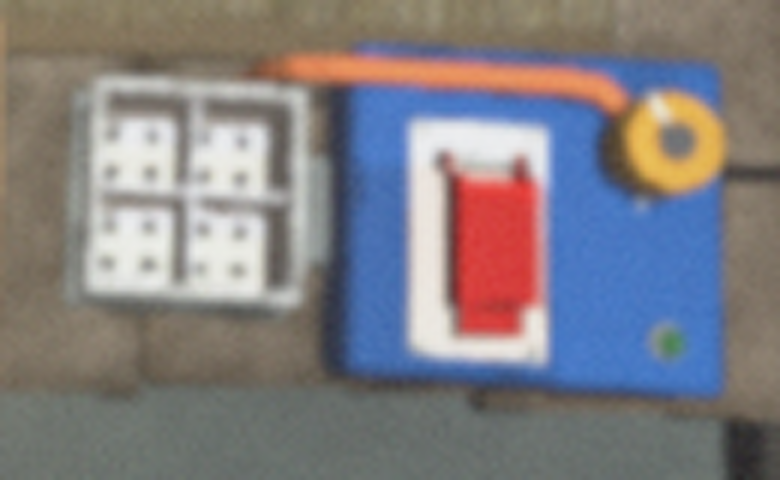

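View pics/bru_t.png

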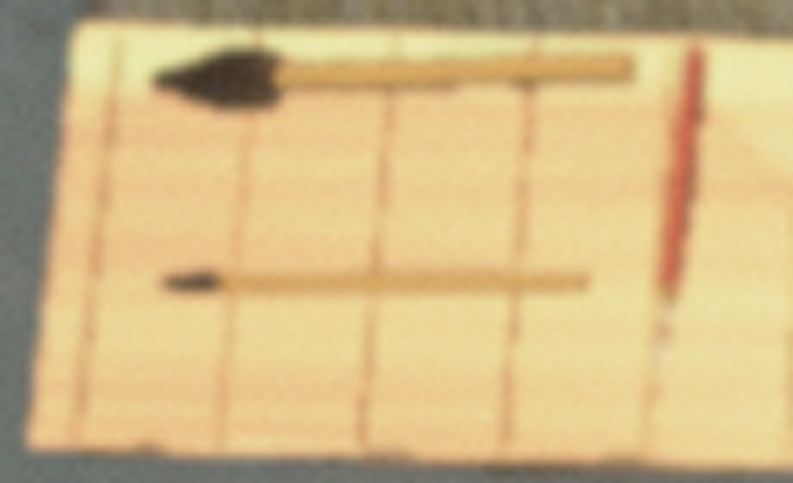

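View pics/dry_s.png

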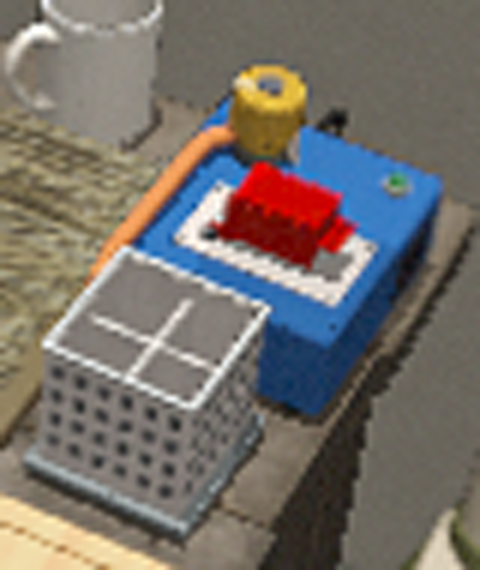

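Top crop: basket rim corners are about (95,77), (311,88), (300,308) and (82,300), and the nut top is at (679,140) with its stripe toward (658,105). The guard runs from the hinge at (487,168) to the lip end at (490,335). Scene crop: the rim runs (43,345), (122,248), (270,308), (195,408), and the nut top is at (268,85). Brush crop: wash brush tip (155,80), butt (634,68); liner tip (163,282), butt (587,282).

```bash
python3 - <<'E'
from h import *
np.set_printoptions(precision=4,suppress=True)
T=lambda p:full(p,275,205,6); S=lambda p:full(p,275,135,6); B=lambda p:full(p,90,200,6.9)
print("rim top",[at("top",T(p),.104)[:2] for p in[(95,77),(311,88),(300,308),(82,300)]])
print("rim scene",[at("scene",S(p),.104)[:2] for p in[(43,345),(122,248),(270,308),(195,408)]])
print("housing",[at("top",T(p),.07)[:2] for p in[(352,45),(720,65),(722,395),(345,375)]])
print("hous scene back right, frontright,front-left",[at("scene",S(p),.07)[:2] for p in[(440,185),(322,345)]])
def tri(a,b):
    o1,d1=ray("top",a);o2,d2=ray("scene",b)
    t=np.linalg.lstsq(np.c_[d1,-d2],o2-o1,rcond=None)[0];return o1+d1*t[0],o2+d2*t[1]
print("nut",tri(T((679,140)),S((268,85))))
print("guard front top corners z.11",[at("top",T(p),.11)[:2] for p in[(455,178),(535,180),(530,305),(452,300)]])
print("lip end z.095",[at("top",T(p),.095)[:2] for p in[(461,333),(520,335)]])
print("wash tip,neck,butt",[at("top",B(p),.034)[:2] for p in[(155,80),(280,74),(634,68)]])
print("liner",[at("top",B(p),.031)[:2] for p in[(163,282),(220,282),(587,282)]])
print("needle",[at("top",B(p),.032)[:2] for p in[(695,47),(668,285),(660,350)]])
print("board",[at("top",B(p),.027)[:2] for p in[(75,20),(28,450)]], at("top",((429+.5)/1.5625-.5,(372.5)/1.5625-.5),.027))
E
```

```text
rim top [array([ 0.5369, -0.0953]), array([ 0.5346, -0.19  ]), array([ 0.4392, -0.1844]), array([ 0.4398, -0.0906])]
rim scene [array([ 0.5345, -0.0971]), array([ 0.5318, -0.1875]), array([ 0.4403, -0.1853]), array([ 0.4437, -0.0959])]
housing [array([ 0.5589, -0.2147]), array([ 0.5542, -0.3801]), array([ 0.408 , -0.3741]), array([ 0.4114, -0.2096])]
hous scene back right, frontright,front-left [array([ 0.4059, -0.3684]), array([ 0.4139, -0.2069])]
nut (array([ 0.5147, -0.3439,  0.1188]), array([ 0.5138, -0.3442,  0.1188]))
guard front top corners z.11 [array([ 0.4964, -0.2505]), array([ 0.4965, -0.2848]), array([ 0.4433, -0.281 ]), array([ 0.4444, -0.2481])]
lip end z.095 [array([ 0.4308, -0.2551]), array([ 0.4308, -0.2804])]
wash tip,neck,butt [array([0.5507, 0.4093]), array([0.5545, 0.3578]), array([0.5606, 0.2112])]
liner [array([0.468 , 0.3985]), array([0.4686, 0.3752]), array([0.4723, 0.2251])]
needle [array([0.5703, 0.1869]), array([0.4719, 0.1917]), array([0.4456, 0.1932])]
board [array([0.5761, 0.4483]), array([0.3996, 0.4474])] [ 0.4871 -0.0563  0.027 ]
```

```bash
cat >> h.py <<'E'
from math import *
def head(s=None):
    s=s or bot.observe();w,x,y,z=s["ee_rot"];return degrees(atan2(2*(x*y+w*z),1-2*(y*y+z*z)))
def plan(wps):
    "waypoints (x,y,z,heading|None,gap,extra min rows) -> rows for step_arm, 8 per line"
    s=bot.observe();p=np.array(s["tool_pos"]);h=head(s);rows=[]
    print("at",p.round(4),"head",round(h,1),"t",round(s["time_s"],1))
    for x,y,z,hd,g,n in wps:
        q=np.array([x,y,z],float);hd=h if hd is None else hd
        n=max(n,ceil(np.linalg.norm(q-p)/.055),ceil(abs(hd-h)/10.5),1)
        p0,h0=p.copy(),h
        for i in range(1,n+1):
            c,sn=cos(radians(h)),sin(radians(h));d=p0+(q-p0)*i/n-p
            a=[round(d[0]*c+d[1]*sn,3),round(d[0]*sn-d[1]*c,3),round(-d[2],3)]
            t=round(-(h0+(hd-h0)*i/n-h),1)
            p=p+np.array([a[0]*c+a[1]*sn,a[0]*sn-a[1]*c,-a[2]]);h-=t
            rows.append(a+[t,g])
    for i in range(0,len(rows),8):print(str(rows[i:i+8]).replace(" ",""))
E
python3 -c "
from h import *
plan([(.553,.356,.15,93,.03,0),(.553,.356,.06,93,.03,0)])"
```

```text
at [ 0.1566 -0.5271  0.231 ] head 16.5 t 0.2
[[np.float64(0.035),np.float64(-0.041),np.float64(0.005),-4.2,0.03],[np.float64(0.038),np.float64(-0.038),np.float64(0.004),-4.3,0.03],[np.float64(0.041),np.float64(-0.035),np.float64(0.005),-4.2,0.03],[np.float64(0.043),np.float64(-0.032),np.float64(0.004),-4.3,0.03],[np.float64(0.045),np.float64(-0.029),np.float64(0.005),-4.2,0.03],[np.float64(0.048),np.float64(-0.025),np.float64(0.004),-4.3,0.03],[np.float64(0.049),np.float64(-0.022),np.float64(0.005),-4.2,0.03],[np.float64(0.051),np.float64(-0.018),np.float64(0.004),-4.3,0.03]]
[[np.float64(0.052),np.float64(-0.014),np.float64(0.005),-4.2,0.03],[np.float64(0.052),np.float64(-0.01),np.float64(0.004),-4.3,0.03],[np.float64(0.054),np.float64(-0.007),np.float64(0.005),-4.2,0.03],[np.float64(0.053),np.float64(-0.002),np.float64(0.004),-4.3,0.03],[np.float64(0.054),np.float64(0.002),np.float64(0.005),-4.2,0.03],[np.float64(0.054),np.float64(0.005),np.float64(0.004),-4.3,0.03],[np.float64(0.053),np.float64(0.01),np.float64(0.005),-4.2,0.03],[np.float64(0.052),np.float64(0.013),np.float64(0.004),-4.3,0.03]]
[[np.float64(0.051),np.float64(0.017),np.float64(0.005),-4.2,0.03],[np.float64(0.049),np.float64(0.021),np.float64(0.004),-4.3,0.03],[np.float64(0.0),np.float64(0.0),np.float64(0.045),0.0,0.03],[np.float64(0.0),np.float64(0.0),np.float64(0.045),0.0,0.03]]
```

```bash
python3 - <<'E'
s=open('h.py').read();i=s.index("def plan");s=s[:i]+'''def go(x,y,z,hd=None):
    "total turn, then total tool-axis shift (after the turn) to the target"
    s=bot.observe();p=np.array(s["tool_pos"]);h=head(s);hd=h if hd is None else hd
    c,n=cos(radians(hd)),sin(radians(hd));d=np.array([x,y,z])-p
    print("at",p.round(4),"head %.1f t %.1f gap %.4f ff %.1f"%(h,s["time_s"],s["finger_gap"],s["finger_force"]),"F",np.round(s["contact_force"],1),
      "\\n turn %.1f shift %.4f %.4f %.4f"%(h-hd,d[0]*c+d[1]*n,d[0]*n-d[1]*c,-d[2]))
'''
open('h.py','w').write(s)
E
python3 -c "
from h import *
go(.553,.356,.15,93)"
```

```text
at [ 0.1566 -0.5271  0.231 ] head 16.5 t 0.2 gap 0.0855 ff 0.0 F [-0.2 -0.4 -0.3] 
 turn -76.5 shift 0.8611 0.4420 0.0810
```

>>> step_arm(
  plan=[
    [0,0,0,-9.6,0.03],
    [0,0,0,-9.6,0.03],
    [0,0,0,-9.6,0.03],
    [0,0,0,-9.6,0.03],
    [0,0,0,-9.6,0.03],
    [0,0,0,-9.6,0.03],
    [0,0,0,-9.6,0.03],
    [0,0,0,-9.3,0.03],
  ],
)

```text
time_s: 1.25
tool_pos: [0.1566, -0.5271, 0.2312]
ee_rot: [-0.0, 0.686, 0.728, 0.0]
contact_force: [0.3, -0.6, 0.6]
finger_gap: 0.03
finger_force: 0.0
```

>>> step_arm(
  plan=[
    [0.054,0.0275,0,0,0.03],
    [0.054,0.0275,0,0,0.03],
    [0.054,0.0275,0,0,0.03],
    [0.054,0.0275,0,0,0.03],
    [0.054,0.0275,0,0,0.03],
    [0.054,0.0275,0,0,0.03],
    [0.054,0.0275,0,0,0.03],
    [0.054,0.0275,0,0,0.03],
  ],
)

```text
time_s: 2.25
tool_pos: [0.3538, -0.0823, 0.2316]
ee_rot: [0.0, 0.688, 0.725, 0.0]
contact_force: [1.8, -0.9, 0.1]
finger_gap: 0.0299
finger_force: 0.0
```

>>> step_arm(
  plan=[
    [0.054,0.0275,0.01,0,0.03],
    [0.054,0.0275,0.01,0,0.03],
    [0.054,0.0275,0.01,0,0.03],
    [0.054,0.0275,0.01,0,0.03],
    [0.054,0.0275,0.01,0,0.03],
    [0.054,0.0275,0.01,0,0.03],
    [0.054,0.0275,0.01,0,0.03],
    [0.054,0.0275,0.01,0,0.03],
  ],
)

```text
time_s: 3.25
tool_pos: [0.5506, 0.3609, 0.1508]
ee_rot: [0.0, 0.688, 0.726, -0.0]
contact_force: [1.6, -1.0, 0.3]
finger_gap: 0.0303
finger_force: 0.0
```

```bash
python3 -c "
from h import *
go(.553,.356,.06,93)
crop('top',90,200,115,70,6.9,name='b1')"
```

```text
at [0.5506 0.3609 0.1508] head 93.1 t 3.2 gap 0.0303 ff 0.0 F [ 1.6 -1.   0.3] 
 turn 0.1 shift -0.0051 0.0021 0.0908
```

View pics/b1.png

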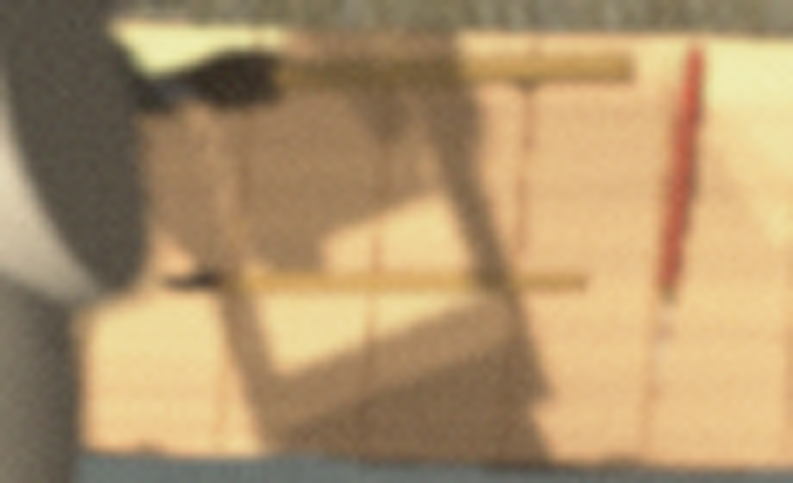

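The brushes have not moved: the wash butt is still at (634,68) and the liner at y 282. Lowering onto the wash brush near its neck.

>>> step_arm(
  plan=[
    [-0.011,0.002,0.04,0,0.03],
    [0,0,0.04,0,0.03],
    [0,0,0.025,0,0.03],
    [0,0,0.013,0,0.03],
    [0,0,0,0,0.03],
    [0,0,0,0,0.008],
    [0,0,0,0,0.008],
    [0,0,0,0,0.008],
  ],
)

```text
time_s: 4.3
tool_pos: [0.5533, 0.3484, 0.0347]
ee_rot: [0.001, 0.688, 0.726, 0.001]
contact_force: [-0.3, -0.1, 6.9]
finger_gap: 0.0115
finger_force: 60.7
```

>>> step_arm(
  plan=[
    [0,0,-0.01,0,0.008],
    [0,0,-0.01,0,0.008],
    [0,0,-0.01,0,0.008],
    [0,0,-0.01,0,0.008],
    [0,0,0,0,0.008],
  ],
)

```text
time_s: 4.92
tool_pos: [0.553, 0.3483, 0.0744]
ee_rot: [0.0, 0.688, 0.726, 0.001]
contact_force: [-0.2, 0.8, -0.6]
finger_gap: 0.0118
finger_force: 60.0
```

```bash
python3 -c "
from h import *
go(.553,.356,.06)
i=bot.get_image('scene')[250:384,130:330,::-1]
cv2.imwrite('pics/s1.png',cv2.resize(i,None,fx=4,fy=4,interpolation=cv2.INTER_CUBIC))"
```

```text
at [0.553  0.3483 0.0744] head 93.0 t 4.9 gap 0.0118 ff 60.0 F [-0.2  0.8 -0.6] 
 turn 0.0 shift 0.0077 0.0004 0.0144
```

View pics/s1.png

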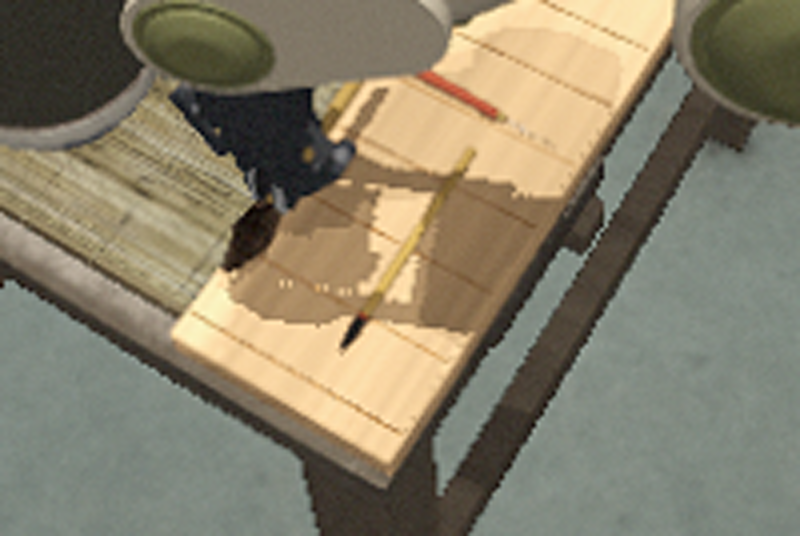

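The brush is held level by its neck, with hair at (245,235); the liner is untouched. I'll loosen the grip in small steps to see if the force drops gradually and the handle swings down.

>>> step_arm(
  plan=[
    [0,0,0.01,0,0.011],
    [0,0,0,0,0.011],
  ],
)

```text
time_s: 5.22
tool_pos: [0.552, 0.3478, 0.0616]
ee_rot: [-0.001, 0.688, 0.726, -0.001]
contact_force: [0.2, 0.0, 0.1]
finger_gap: 0.0119
finger_force: 60.0
```

>>> step_arm(
  plan=[
    [0,0,0,0,0.0115],
    [0,0,0,0,0.0115],
  ],
)

```text
time_s: 5.48
tool_pos: [0.5527, 0.3481, 0.0634]
ee_rot: [0.0, 0.688, 0.726, 0.0]
contact_force: [0.6, -0.5, -0.1]
finger_gap: 0.0121
finger_force: 57.5
```

>>> step_arm(
  plan=[
    [0,0,0,0,0.0117],
    [0,0,0,0,0.0117],
  ],
)

```text
time_s: 5.72
tool_pos: [0.5527, 0.3481, 0.0634]
ee_rot: [0.0, 0.688, 0.726, 0.0]
contact_force: [-0.3, 0.2, 0.1]
finger_gap: 0.0117
finger_force: 53.0
```

>>> step_arm(
  plan=[
    [0,0,0,0,0.0122],
    [0,0,0,0,0.0122],
  ],
)

```text
time_s: 5.98
tool_pos: [0.5527, 0.3481, 0.0633]
ee_rot: [-0.0, 0.688, 0.726, 0.0]
contact_force: [0.1, -1.0, -0.1]
finger_gap: 0.0123
finger_force: 41.5
```

>>> step_arm(
  plan=[
    [0,0,0,0,0.0127],
    [0,0,0,0,0.0127],
  ],
)

```text
time_s: 6.22
tool_pos: [0.5527, 0.3481, 0.0633]
ee_rot: [0.0, 0.688, 0.726, 0.0]
contact_force: [0.1, -0.4, -0.6]
finger_gap: 0.0128
finger_force: 30.0
```

>>> step_arm(
  plan=[
    [0,0,0,0,0.0131],
    [0,0,0,0,0.0131],
  ],
)

```text
time_s: 6.48
tool_pos: [0.5527, 0.3481, 0.0633]
ee_rot: [-0.0, 0.688, 0.726, 0.0]
contact_force: [0.3, -0.5, 0.1]
finger_gap: 0.0132
finger_force: 20.7
```

>>> step_arm(
  plan=[
    [0,0,0,0,0.0136],
    [0,0,0,0,0.0136],
  ],
)

```text
time_s: 6.72
tool_pos: [0.5527, 0.3481, 0.0633]
ee_rot: [-0.0, 0.688, 0.726, -0.0]
contact_force: [-0.0, -0.4, 0.0]
finger_gap: 0.0137
finger_force: 8.9
```

>>> step_arm(
  plan=[
    [0,0,0,0,0.0138],
    [0,0,0,0,0.0138],
    [0,0,0,0,0.0138],
    [0,0,0,0,0.0138],
  ],
)

```text
time_s: 7.22
tool_pos: [0.5527, 0.3481, 0.0633]
ee_rot: [0.0, 0.688, 0.726, 0.0]
contact_force: [-1.3, -0.0, 0.0]
finger_gap: 0.0139
finger_force: 4.2
```

```bash
python3 -c "
from h import *
go(.553,.356,.06)
a=bot.get_image('scene')[225:375,130:330,::-1];b=bot.get_image('top')[190:280,80:280,::-1]
cv2.imwrite('pics/s2.png',cv2.resize(np.vstack([a,b]),None,fx=2.5,fy=2.5,interpolation=cv2.INTER_CUBIC))"
```

```text
at [0.5527 0.3481 0.0633] head 93.0 t 7.2 gap 0.0139 ff 4.2 F [-1.3 -0.   0. ] 
 turn 0.0 shift 0.0079 0.0007 0.0033
```

View pics/s2.png

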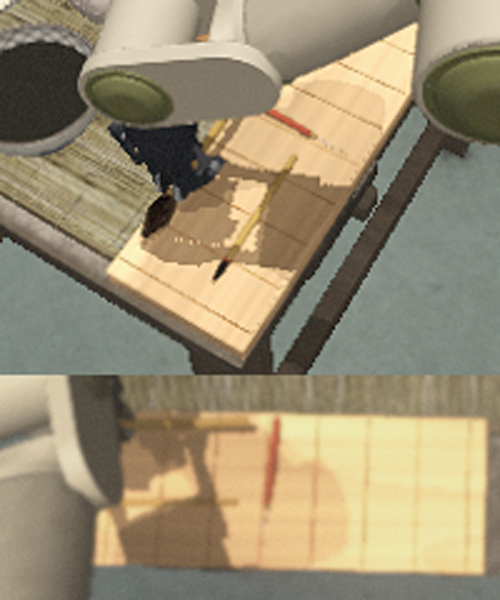

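The brush still looks nearly level, with the butt near (255,427) in the lower part. I'll loosen further and raise slowly.

>>> step_arm(
  plan=[
    [0,0,0,0,0.0139],
    [0,0,0,0,0.0139],
    [0,0,-0.01,0,0.0139],
    [0,0,-0.01,0,0.0139],
    [0,0,-0.01,0,0.0139],
    [0,0,-0.01,0,0.0139],
    [0,0,-0.01,0,0.0139],
    [0,0,0,0,0.0139],
  ],
)

```text
time_s: 8.32
tool_pos: [0.553, 0.3483, 0.1144]
ee_rot: [0.0, 0.688, 0.726, 0.001]
contact_force: [-0.1, 0.5, 0.5]
finger_gap: 0.0142
finger_force: 1.8
```

```bash
python3 -c "
from h import *
go(.553,.356,.06)
a=bot.get_image('scene')[205:355,130:330,::-1];b=bot.get_image('top')[190:280,80:280,::-1]
cv2.imwrite('pics/s3.png',cv2.resize(np.vstack([a,b]),None,fx=2.5,fy=2.5,interpolation=cv2.INTER_CUBIC))"
```

```text
at [0.553  0.3483 0.1144] head 93.1 t 8.3 gap 0.0142 ff 1.8 F [-0.1  0.5  0.5] 
 turn 0.0 shift 0.0077 0.0004 0.0544
```

View pics/s3.png

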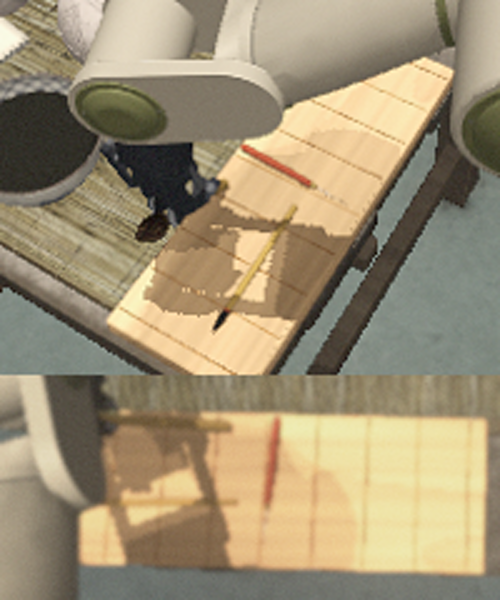

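It works: the butt has moved in to (231,427) and the hair is rising, so the handle pivots down as I lift. Continuing the lift to vertical, then firming the grip.

>>> step_arm(
  plan=[
    [0,0,-0.01,0,0.0139],
    [0,0,-0.01,0,0.0139],
    [0,0,-0.01,0,0.0139],
    [0,0,-0.01,0,0.0139],
    [0,0,-0.01,0,0.0139],
    [0,0,-0.01,0,0.0139],
    [0,0,-0.01,0,0.0139],
    [0,0,-0.01,0,0.0139],
  ],
)

```text
time_s: 9.43
tool_pos: [0.5527, 0.3481, 0.194]
ee_rot: [0.0, 0.688, 0.726, 0.0]
contact_force: [-0.5, -0.6, 0.6]
finger_gap: 0.0139
finger_force: 1.8
```

>>> step_arm(
  plan=[
    [0,0,-0.01,0,0.0139],
    [0,0,-0.01,0,0.0139],
    [0,0,0,0,0.0139],
    [0,0,0,0,0.0139],
    [0,0,0,0,0.0139],
    [0,0,0,0,0.0139],
  ],
)

```text
time_s: 10.18
tool_pos: [0.5526, 0.3481, 0.2131]
ee_rot: [-0.0, 0.688, 0.726, -0.0]
contact_force: [0.3, -0.4, -0.5]
finger_gap: 0.0139
finger_force: 1.8
```

```bash
python3 -c "
from h import *
go(.553,.356,.06)
a=bot.get_image('scene')[185:335,110:310,::-1];b=bot.get_image('top')[190:280,80:280,::-1]
cv2.imwrite('pics/s4.png',cv2.resize(np.vstack([a,b]),None,fx=2.5,fy=2.5,interpolation=cv2.INTER_CUBIC))"
```

```text
at [0.5526 0.3481 0.2131] head 93.0 t 10.2 gap 0.0139 ff 1.8 F [ 0.3 -0.4 -0.5] 
 turn 0.0 shift 0.0079 0.0008 0.1531
```

View pics/s4.png

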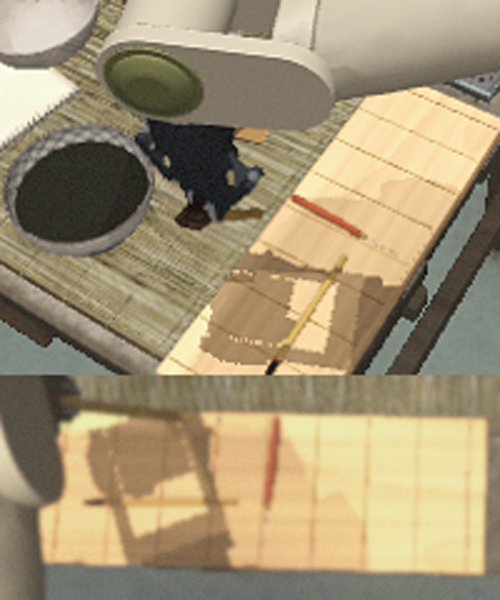

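```bash
python3 -c "
from h import *
g=np.array([.5526,.3481,.222])
for n,p in(('scene',(262/2.5+110,212/2.5+185)),('top',(180/2.5+80,(413-375)/2.5+190))):
    o,d=ray(n,p);N=np.array([1,.052,0]);t=((g-o)@N)/(d@N);X=o+d*t;print(n,X,np.linalg.norm(X-g),degrees(asin((g-X)[2]/np.linalg.norm(X-g))))
"
```

```text
scene [0.55731394 0.25744723 0.09452773] 0.15649065793781003 54.544661019384804
top [0.55678018 0.26771189 0.12742424] 0.12419459076345377 49.59773815887218
```

The wash brush is about 52° below horizontal. I'll transport it toward the basket with a fast start so the butt lags and swings down further, then tighten before braking.

>>> step_arm(
  plan=[
    [0,0,-0.03,0,0.0139],
    [0,0,-0.03,0,0.0139],
    [-0.06,0,0,0,0.0139],
    [-0.06,0,0,0,0.0139],
    [-0.06,0,0,0,0.008],
    [-0.06,0,0,0,0.008],
    [-0.06,0,0,0,0.008],
    [-0.03,0,0,0,0.008],
  ],
)

```text
time_s: 11.28
tool_pos: [0.5701, 0.0157, 0.2733]
ee_rot: [0.0, 0.689, 0.725, -0.0]
contact_force: [0.0, -0.1, -0.4]
finger_gap: 0.0119
finger_force: 58.6
```

```bash
python3 -c "
from h import *
go(.5084,-.10,.30)
g=bot.observe()['tool_pos'];print([proj(n,np.r_[g[:2],g[2]-q]) for n in('scene','top') for q in(0,.14)])
a=bot.get_image('scene')[40:290,170:400,::-1]
cv2.imwrite('pics/s5.png',cv2.resize(a,None,fx=2.4,fy=2.4,interpolation=cv2.INTER_CUBIC))"
```

```text
at [0.5701 0.0157 0.2733] head 92.9 t 11.3 gap 0.0119 ff 58.6 F [ 0.  -0.1 -0.4] 
 turn 0.0 shift -0.1124 -0.0675 -0.0267
[array([254.76895728, 169.44005701]), array([254.67309071, 203.72745008]), array([246.20813862, 191.86038125]), array([248.52755869, 202.16757419])]
```

View pics/s5.png

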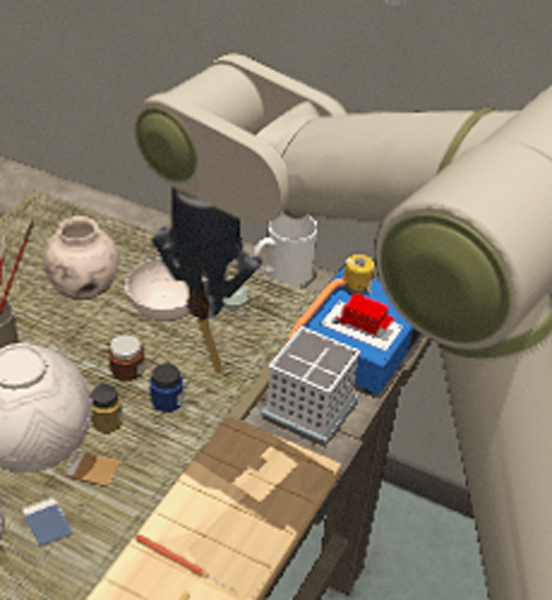

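Now it's nearly vertical: the fingers end near (203,310) and the butt is at (219,373). Computing the butt's offset and the shift to the cell.

```bash
python3 -c "
from h import *
g=np.array([.5701,.0157,.281])
n,p='scene',(219.5/2.4+170,371/2.4+40)
o,d=ray(n,p);N=np.array([1,.052,0]);t=((g-o)@N)/(d@N);X=o+d*t;print(n,X,np.linalg.norm(X-g),degrees(asin((g-X)[2]/np.linalg.norm(X-g))))
off=X-g
# butt to the back right cell centre
print('cell',go(.5084-off[0],-.163-off[1],.28))
"
```

```text
scene [ 0.57250081 -0.03046943  0.13135915] 0.15661980219921096 72.83137362146657
at [0.5705 0.0134 0.2732] head 92.8 t 11.3 gap 0.0114 ff 58.6 F [ 0.  -2.2  0.1] 
 turn 0.0 shift -0.1270 -0.0708 -0.0068
cell None
```

>>> step_arm(
  plan=[
    [-0.02,-0.01,0,0,0.008],
    [-0.03,-0.016,0,0,0.008],
    [-0.03,-0.016,0,0,0.008],
    [-0.03,-0.015,0,0,0.008],
    [-0.02,-0.01,0,0,0.008],
    [-0.006,-0.004,0,0,0.008],
    [0,0,0,0,0.008],
    [0,0,0,0,0.008],
  ],
)

```text
time_s: 12.32
tool_pos: [0.5068, -0.1203, 0.2733]
ee_rot: [-0.0, 0.688, 0.726, 0.0]
contact_force: [0.3, 0.3, 0.4]
finger_gap: 0.0117
finger_force: 58.6
```

```bash
python3 -c "
from h import *
go(.506,-.128,.18)
a=bot.get_image('scene')[90:230,230:360,::-1];b=bot.get_image('top')[190:330,250:380,::-1]
cv2.imwrite('pics/s6.png',cv2.resize(np.hstack([a,b]),None,fx=3,fy=3,interpolation=cv2.INTER_CUBIC))"
```

```text
at [ 0.5068 -0.1203  0.2733] head 93.1 t 12.3 gap 0.0117 ff 58.6 F [0.3 0.3 0.4] 
 turn 0.0 shift -0.0077 -0.0012 0.0933
```

View pics/s6.png

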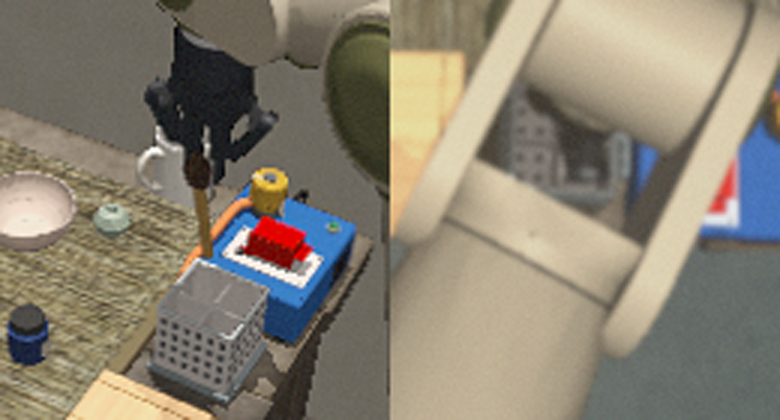

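The butt appears at (208,253) in the left crop, just above the basket's back rim. Checking it in 3D.

```bash
python3 -c "
from h import *
g=np.array([.5068,-.1203,.281])
n,p='scene',(208.5/3+230,253/3+90)
o,d=ray(n,p)
for dx in(-.01,0,.01):
    N=np.array([1,.052,0]);t=((g+[dx,0,0]-o)@N)/(d@N);X=o+d*t;print(X,np.linalg.norm(X-g))
print([proj(n,X) for X in[(.5084,-.165,.14),(.5084,-.165,.104),(.506,-.120,.281)]])
"
```

```text
[ 0.4979469  -0.14235568  0.16277846] 0.12058673966417723
[ 0.50944322 -0.1711311   0.13460835] 0.15498806940348261
[ 0.52093954 -0.19990652  0.10643824] 0.19237705866211274
[array([299.09523049, 174.32339748]), array([298.25241394, 182.34860268]), array([296.82442068, 148.212762  ])]
```

>>> step_arm(
  plan=[
    [-0.007,0,0,0,0.008],
    [0,0,0.015,0,0.008],
    [0,0,0.015,0,0.008],
    [0,0,0.015,0,0.008],
    [0,0,0.01,0,0.008],
  ],
)

```text
time_s: 13.05
tool_pos: [0.5069, -0.1282, 0.2176]
ee_rot: [-0.0, 0.688, 0.726, -0.0]
contact_force: [0.1, 0.6, -0.4]
finger_gap: 0.0118
finger_force: 58.6
```

>>> step_arm(
  plan=[
    [0,0,0.012,0,0.008],
    [0,0,0.012,0,0.008],
    [0,0,0.012,0,0.008],
    [0,0,0,0,0.008],
  ],
)

```text
time_s: 13.55
tool_pos: [0.5066, -0.1279, 0.1814]
ee_rot: [-0.001, 0.688, 0.726, -0.0]
contact_force: [-0.1, -0.1, -0.2]
finger_gap: 0.0111
finger_force: 58.6
```

```bash
python3 -c "
from h import *
go(.506,-.128,.16)
a=bot.get_image('scene')[90:230,230:360,::-1]
cv2.imwrite('pics/s7.png',cv2.resize(a,None,fx=4,fy=4,interpolation=cv2.INTER_CUBIC))"
```

```text
at [ 0.5066 -0.1279  0.1814] head 93.0 t 13.6 gap 0.0111 ff 58.6 F [-0.1 -0.1 -0.2] 
 turn 0.0 shift -0.0001 -0.0006 0.0214
```

View pics/s7.png

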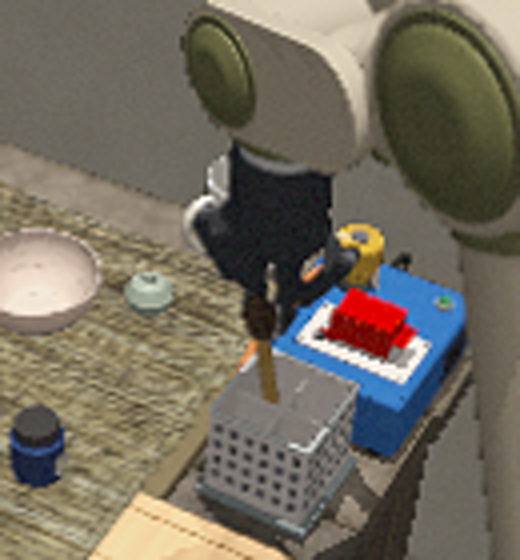

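```bash
python3 -c "
from h import *
for X in[(.5084,-.155,.104),(.508,-.141,.104),(.4875,-.141,.104),(.509,-.120,.104),(.466,-.162,.104)]: print(X,proj('scene',X))
o=-C['scene']['R'].T@C['scene']['t'];print(o)
"
```

```text
(0.5084, -0.155, 0.104) [296.92122571 184.16067256]
(0.508, -0.141, 0.104) [295.14654805 186.76823848]
(0.4875, -0.141, 0.104) [300.79368561 188.99039566]
(0.509, -0.12, 0.104) [291.99881159 190.56711592]
(0.466, -0.162, 0.104) [309.50768263 187.42860472]
[0.13207508 0.7734256  1.05929562]
```

>>> step_arm(
  plan=[
    [0,0,0.01,0,0.008],
    [0,0,0.01,0,0.008],
    [0,0,0,0,0.008],
  ],
)

```text
time_s: 13.98
tool_pos: [0.5067, -0.1284, 0.1616]
ee_rot: [-0.0, 0.688, 0.726, -0.001]
contact_force: [0.3, -2.9, -0.7]
finger_gap: 0.0118
finger_force: 58.6
```

>>> step_arm(
  plan=[
    [0,0,0,0,0.016],
    [0,0,0,0,0.02],
    [0,0,0,0,0.03],
    [0,0,0,0,0.045],
    [0,0,0,0,0.045],
    [0,0,0,0,0.045],
    [0,0,0,0,0.045],
  ],
)

```text
time_s: 14.85
tool_pos: [0.5069, -0.128, 0.1623]
ee_rot: [0.0, 0.688, 0.726, 0.0]
contact_force: [0.7, 0.0, 0.1]
finger_gap: 0.0449
finger_force: 0.0
```

>>> step_arm(
  plan=[
    [0,0,-0.02,0,0.045],
    [0,0,-0.03,0,0.045],
    [0,0,-0.03,0,0.045],
    [0,0,-0.03,0,0.045],
    [0,0,-0.03,0,0.045],
    [0,0,0,0,0.045],
  ],
)

```text
time_s: 15.6
tool_pos: [0.5075, -0.1283, 0.3043]
ee_rot: [0.002, 0.688, 0.726, 0.001]
contact_force: [-0.0, -0.0, -0.9]
finger_gap: 0.045
finger_force: 0.0
```

```bash
python3 -c "
from h import *
go(.469,.36,.15,92)
i=bot.get_image('scene');cv2.imwrite('pics/a.png',i[...,::-1])
# ascii check: dark/hair and bamboo pixels above basket
h=cv2.cvtColor(i,cv2.COLOR_RGB2HSV)
for r in range(128,200,3): print(r,' '.join('%02x%02x%02x'%tuple(i[r,c]//1) for c in range(280,322,3)))
"
```

```text
at [ 0.5075 -0.1283  0.3043] head 93.1 t 15.6 gap 0.0450 ff 0.0 F [-0.  -0.  -0.9] 
 turn 1.1 shift 0.4893 -0.0214 0.1543
128 6e6961 706960 6c685c 252428 191a1a a39d92 69645b 6f6b5e 726b61 1b1a1b 1e2021 1e1d24 262426 1b1b1c
131 6c675d 8a887f 9d9990 575756 12120e 938d83 857e76 6c675c 6b6b5f 18141d 1c2020 1d1d20 222120 717062
134 6d6a5f 979287 9b958d 656465 1b181c 928c87 8d867e 938c84 6e6961 626060 181b19 757064 5a584f 6e695f
137 706860 b2ada5 948d86 6e6e6c 5b5854 938e86 868179 b3b0aa 716b64 6d6d6c 16191d 736d62 726e64 6f6b62
140 fbfefa f6f3e8 89857d 9a968f a6a199 9e998e 938e81 79766e 6e6b5d 6e6d6c 1e1620 6d6b5f 6f6a60 6e6962
143 7e7463 79746a 8a867c 908a82 959188 9b958d 969086 676459 747064 676764 737066 6e6a61 6f6b5f 6f6960
146 847667 7f7c76 8c867e 969287 958f86 979088 958d87 6f6a62 706c63 6f6b65 706c63 6b685d 856938 dbb04b
149 837667 7d796f 8f8a82 938d87 979389 969189 928e82 6e6a61 706c65 6f6961 6f6c62 69645f ebd599 72757f
152 969287 a9a195 8f8b81 908c83 979189 958f86 918d83 877766 7d715f 6d675e 726b5c 6c7076 a57f2b f6cf4b
155 a1997c 847f72 8e8982 908a83 979188 969188 948e86 524c3d 
[... 769 characters left out ...]
8561 a19675 9a9573 d5a98a 261f18 665e59 85847f 5b85b9 3781ca 367dc6 6281b2 fcf0e7 f5ece6
182 a8a388 8e8360 797058 aa7752 7c7573 654e2b 837b76 827b74 847d78 7c7570 8b98a4 337dc7 3983c8 3f7ec5
185 8d815f a9a07c 797053 7b7671 77736d 685435 75644e 827b77 837d77 877f7b 7f7b75 7c766f 91908a 4777b1
188 99916d 91825b 737473 7d7773 827a78 6c5d4a 654b25 817776 928d87 877f7b 837d79 857e79 918a82 3d4c66
191 908367 7b7d79 78726f 807a75 7d7971 807a77 888380 827d75 827d77 87807c 847a77 837d77 83827e 1d3e63
194 948561 817e78 7a7d7b 7b7771 7f7875 817a73 847d78 7c7471 807975 928d87 837d79 9fa09f 746e68 213a63
197 92825e 666360 79726d 7a756e 767572 787571 786f6a 7e7673 827b77 827c78 6d6b66 484844 766f6a 1d3d66
```

```bash
python3 -c "
from h import *
a=cv2.resize(cv2.imread('pics/scene0.png'),(512,384),interpolation=cv2.INTER_AREA).astype(int);b=bot.get_image('scene')[...,::-1].astype(int)
d=np.abs(a-b).max(2)>60
ys,xs=np.nonzero(d[270:350,170:300]);print(len(ys), (xs.min()+170,xs.max()+170,ys.min()+270,ys.max()+270) if len(ys) else '')
ys,xs=np.nonzero(d[272:350,205:262]);print('liner area',len(ys))
go(.4688,.365,.15,91.4)
"
```

```text
346 (np.int64(187), np.int64(225), np.int64(270), np.int64(325))
liner area 138
at [ 0.5067 -0.1279  0.3016] head 93.0 t 15.7 gap 0.0449 ff 0.0 F [ 0.5 -0.  -0.4] 
 turn 1.6 shift 0.4937 -0.0258 0.1516
```

```bash
python3 -c "
from h import *
a=cv2.resize(cv2.imread('pics/scene0.png'),(512,384),interpolation=cv2.INTER_AREA).astype(int);b=bot.get_image('scene')[...,::-1].astype(int)
d=np.abs(a-b).max(2)>45
ys,xs=np.nonzero(d);
def dist(p,q):
    p,q=np.array(p),np.array(q);u=(q-p)/np.hypot(*(q-p));return np.abs((xs-p[0])*u[1]-(ys-p[1])*u[0])
dl=dist((248,288),(217,336));m=(dl<6)&(ys>288)&(ys<338);print('near liner',m.sum(), list(zip(xs[m],ys[m]))[:20])
"
```

```text
near liner 0 []
```

>>> step_arm(
  plan=[
    [0.05,0,0,0.8,0.045],
    [0.055,-0.003,0,0.8,0.045],
    [0.06,-0.003,0,0,0.03],
    [0.06,-0.003,0,0,0.03],
    [0.06,-0.003,0.02,0,0.025],
    [0.06,-0.003,0.03,0,0.02],
    [0.06,-0.003,0.03,0,0.02],
    [0.05,-0.003,0.03,0,0.02],
  ],
)

```text
time_s: 16.75
tool_pos: [0.4721, 0.3189, 0.1947]
ee_rot: [-0.0, 0.698, 0.716, -0.001]
contact_force: [0.3, -0.1, 0.8]
finger_gap: 0.0204
finger_force: 0.0
```

```bash
python3 -c "
from h import *
go(.4688,.363,.06,91.4)
"
```

```text
at [0.4721 0.3189 0.1947] head 91.5 t 16.8 gap 0.0204 ff 0.0 F [ 0.3 -0.1  0.8] 
 turn 0.1 shift 0.0442 -0.0022 0.1347
```

>>> step_arm(
  plan=[
    [0.024,-0.002,0.04,0,0.02],
    [0.02,0,0.04,0,0.02],
    [0,0,0.04,0,0.02],
    [0,0,0.025,0,0.02],
    [0,0,0.01,0,0.02],
    [0,0,0,0,0.02],
  ],
)

```text
time_s: 17.5
tool_pos: [0.4696, 0.3609, 0.0413]
ee_rot: [-0.0, 0.698, 0.716, -0.001]
contact_force: [-0.6, 0.1, 0.7]
finger_gap: 0.0202
finger_force: 0.0
```

>>> step_arm(
  plan=[
    [0,0,0.004,0,0.02],
    [0,0,0,0,0.02],
  ],
)

```text
time_s: 17.75
tool_pos: [0.47, 0.3611, 0.0382]
ee_rot: [0.0, 0.698, 0.716, 0.0]
contact_force: [0.2, -1.1, -0.2]
finger_gap: 0.0202
finger_force: 0.0
```

>>> step_arm(
  plan=[
    [0,0,0.003,0,0.018],
    [0,0,0,0,0.018],
  ],
)

```text
time_s: 18.0
tool_pos: [0.4698, 0.361, 0.0347]
ee_rot: [-0.0, 0.698, 0.716, -0.0]
contact_force: [-0.7, -0.4, 0.3]
finger_gap: 0.0178
finger_force: 0.0
```

>>> step_arm(
  plan=[
    [0,0,0.004,0,0.018],
    [0,0,0,0,0.018],
  ],
)

```text
time_s: 18.25
tool_pos: [0.4697, 0.361, 0.0304]
ee_rot: [-0.0, 0.698, 0.716, -0.0]
contact_force: [-0.4, -0.4, 0.8]
finger_gap: 0.0178
finger_force: 0.0
```

>>> step_arm(
  plan=[
    [0,0,0,0,0.012],
    [0,0,0,0,0.006],
    [0,0,0,0,0.004],
    [0,0,0,0,0.004],
  ],
)

```text
time_s: 18.75
tool_pos: [0.4699, 0.3611, 0.0309]
ee_rot: [0.0, 0.698, 0.716, 0.0]
contact_force: [-0.2, 0.0, 1.7]
finger_gap: 0.0057
finger_force: 58.9
```

>>> step_arm(
  plan=[
    [0,0,-0.01,0,0.004],
    [0,0,-0.01,0,0.004],
    [0,0,0,0,0.004],
  ],
)

```text
time_s: 19.12
tool_pos: [0.4703, 0.3613, 0.0519]
ee_rot: [0.0, 0.698, 0.716, 0.001]
contact_force: [0.7, 0.5, -0.3]
finger_gap: 0.0056
finger_force: 58.7
```

>>> step_arm(
  plan=[
    [0,0,0,0,0.007],
    [0,0,0,0,0.007],
  ],
)

```text
time_s: 19.38
tool_pos: [0.4697, 0.361, 0.0504]
ee_rot: [-0.0, 0.698, 0.716, -0.0]
contact_force: [-0.1, -0.3, 0.4]
finger_gap: 0.0071
finger_force: 28.3
```

>>> step_arm(
  plan=[
    [0,0,0,0,0.0076],
    [0,0,0,0,0.0076],
  ],
)

```text
time_s: 19.62
tool_pos: [0.4698, 0.361, 0.0506]
ee_rot: [-0.0, 0.698, 0.716, -0.0]
contact_force: [0.8, -0.3, -0.1]
finger_gap: 0.008
finger_force: 16.3
```

>>> step_arm(
  plan=[
    [0,0,0,0,0.0078],
    [0,0,0,0,0.0078],
  ],
)

```text
time_s: 19.88
tool_pos: [0.4698, 0.361, 0.0507]
ee_rot: [-0.0, 0.698, 0.716, -0.0]
contact_force: [0.5, -0.4, 0.4]
finger_gap: 0.0083
finger_force: 12.2
```

>>> step_arm(
  plan=[
    [0,0,0,0,0.0082],
    [0,0,0,0,0.0082],
  ],
)

```text
time_s: 20.12
tool_pos: [0.4698, 0.3611, 0.0508]
ee_rot: [-0.0, 0.698, 0.716, 0.0]
contact_force: [-0.2, -0.6, 0.5]
finger_gap: 0.0079
finger_force: 4.1
```

>>> step_arm(
  plan=[
    [0,0,0,0,0.0083],
    [0,0,-0.01,0,0.0083],
    [0,0,-0.01,0,0.0083],
    [0,0,-0.01,0,0.0083],
    [0,0,-0.01,0,0.0083],
    [0,0,-0.01,0,0.0083],
  ],
)

```text
time_s: 20.88
tool_pos: [0.4698, 0.361, 0.1016]
ee_rot: [0.0, 0.698, 0.716, 0.0]
contact_force: [0.3, 1.0, 0.7]
finger_gap: 0.0084
finger_force: 2.0
```

```bash
python3 -c "
from h import *
go(.4688,.363,.06,91.4)
g=bot.observe()['tool_pos']+[0,0,.002]
i=bot.get_image('scene');cv2.imwrite('pics/l1.png',i[...,::-1])
b=i.astype(int)
# expected butt pixel for tilts 0..90
for th in range(0,91,10):
    for nm in('scene','top'):
        P=[proj(nm,g+np.array([.0247*r*cos(radians(th)),-r*cos(radians(th)),-r*sin(radians(th))])) for r in(.08,.11,.138)]
        print(th,nm,[tuple(np.round(p).astype(int)) for p in P],end=' ')
    print()
"
```

```text
at [0.4698 0.361  0.1016] head 91.4 t 20.9 gap 0.0084 ff 2.0 F [0.3 1.  0.7] 
 turn 0.0 shift 0.0020 -0.0010 0.0416
0 scene [(np.int64(236), np.int64(288)), (np.int64(242), np.int64(279)), (np.int64(247), np.int64(272))] 0 top [(np.int64(147), np.int64(238)), (np.int64(158), np.int64(238)), (np.int64(169), np.int64(238))] 
10 scene [(np.int64(236), np.int64(291)), (np.int64(242), np.int64(284)), (np.int64(247), np.int64(277))] 10 top [(np.int64(148), np.int64(239)), (np.int64(160), np.int64(239)), (np.int64(170), np.int64(239))] 
20 scene [(np.int64(236), np.int64(295)), (np.int64(241), np.int64(289)), (np.int64(246), np.int64(284))] 20 top [(np.int64(148), np.int64(239)), (np.int64(160), np.int64(239)), (np.int64(170), np.int64(240))] 
30 scene [(np.int64(235), np.int64(299)), (np.int64(240), np.int64(294)), (np.int64(244), np.int64(290))] 30 top [(np.int64(148), np.int64(239)), (np.int64(159), np.int64(240)), (np.int64(169), np.int64(240))] 
40 scene [(np.int64(234), np.int64(303)), (np.int64(238), np.int64(300)), (np.int64(242), np.int64(298))] 40 top [(np.int64(146), np.int64(240
[... 422 characters left out ...]
)), (np.int64(148), np.int64(241)), (np.int64(156), np.int64(241))] 
70 scene [(np.int64(228), np.int64(317)), (np.int64(230), np.int64(319)), (np.int64(232), np.int64(321))] 70 top [(np.int64(137), np.int64(240)), (np.int64(143), np.int64(241)), (np.int64(149), np.int64(241))] 
80 scene [(np.int64(225), np.int64(322)), (np.int64(227), np.int64(325)), (np.int64(228), np.int64(328))] 80 top [(np.int64(132), np.int64(240)), (np.int64(138), np.int64(241)), (np.int64(142), np.int64(241))] 
90 scene [(np.int64(222), np.int64(326)), (np.int64(223), np.int64(331)), (np.int64(224), np.int64(335))] 90 top [(np.int64(127), np.int64(240)), (np.int64(131), np.int64(241)), (np.int64(134), np.int64(241))]
```

```bash
cat >> h.py <<'E'
def tilt(L,hd,dz=.002,names=("scene",)):
    "tilt of the held brush below level, by the contrast of a line from the grip to the butt"
    s=bot.observe();g=np.array(s["tool_pos"])+[0,0,dz];u=-np.array([cos(radians(hd)),sin(radians(hd)),0])
    for nm in names:
        i=cv2.GaussianBlur(cv2.cvtColor(bot.get_image(nm),cv2.COLOR_RGB2LAB),(0,0),.7).astype(np.float32);out=[]
        for th in range(-10,111,3):
            v=u*cos(radians(th))-np.array([0,0,sin(radians(th))])
            P=np.array([proj(nm,g+v*r) for r in np.linspace(.03,L+.015,30)]);t=P[-1]-P[0];k=np.array([-t[1],t[0]])/np.hypot(*t)
            S=lambda Q:cv2.remap(i,Q[None,:,0].astype(np.float32),Q[None,:,1].astype(np.float32),1)[0]
            c=S(P);f1,f2=S(P+5*k),S(P-5*k)
            e=np.minimum(np.linalg.norm(c-f1,axis=1),np.linalg.norm(c-f2,axis=1))
            out.append((round(float(e[:26].mean()),1),th,round(float(e[27:].mean()),1)))
        print(nm,"best(score,tilt,beyond)",sorted(out)[::-1][:5])
E
python3 -c "
from h import *
tilt(.138,91.4,names=('scene','top'))"
```

```text
scene best(score,tilt,beyond) [(40.0, 29, 1.7), (38.7, 26, 5.7), (30.0, 23, 8.3), (28.2, 32, 22.0), (23.0, 50, 14.8)]
top best(score,tilt,beyond) [(23.5, 110, 21.8), (20.8, 29, 29.0), (20.7, 32, 32.6), (20.4, 26, 24.8), (20.2, 35, 36.6)]
```

>>> step_arm(
  plan=[
    [0,0,-0.01,0,0.0083],
    [0,0,-0.01,0,0.0083],
    [0,0,-0.01,0,0.0083],
    [0,0,-0.01,0,0.0083],
    [0,0,-0.01,0,0.0083],
    [0,0,-0.01,0,0.0083],
    [0,0,-0.01,0,0.0083],
    [0,0,0,0,0.0083],
  ],
)

```text
time_s: 22.02
tool_pos: [0.4701, 0.3612, 0.1716]
ee_rot: [0.0, 0.698, 0.716, 0.001]
contact_force: [0.5, 0.6, -0.5]
finger_gap: 0.0084
finger_force: 2.0
```

```bash
python3 -c "
from h import *
tilt(.138,91.4)"
```

```text
scene best(score,tilt,beyond) [(56.6, 59, 6.4), (44.7, 62, 36.1), (33.4, 38, 7.6), (31.4, 53, 19.3), (31.2, 23, 10.7)]
```

>>> step_arm(
  plan=[
    [0,0,-0.04,0,0.0083],
    [0,0,-0.05,0,0.0083],
    [-0.06,0,-0.01,0,0.0083],
    [-0.06,0,0,0,0.0083],
    [-0.06,0,0,0,0.004],
    [-0.06,0,0,0,0.004],
    [-0.05,0,0,0,0.004],
    [-0.02,0,0,0,0.004],
  ],
)

```text
time_s: 23.08
tool_pos: [0.4775, 0.0488, 0.2703]
ee_rot: [-0.0, 0.699, 0.715, -0.0]
contact_force: [-0.1, 0.4, 0.4]
finger_gap: 0.0056
finger_force: 58.7
```

```bash
python3 -c "
from h import *
tilt(.138,91.4,names=('scene','top'));go(.4666,-.085,.29)"
```

```text
scene best(score,tilt,beyond) [(42.6, -1, 15.5), (42.4, 5, 25.3), (41.7, 2, 16.1), (40.3, 20, 17.0), (39.5, 23, 46.7)]
top best(score,tilt,beyond) [(23.3, 8, 28.7), (23.0, 5, 26.9), (22.8, 11, 23.2), (22.0, 2, 28.7), (21.9, 14, 23.7)]
at [0.4776 0.0495 0.2703] head 91.3 t 23.2 gap 0.0056 ff 58.7 F [ 0.8 -0.4 -0. ] 
 turn 0.0 shift -0.1342 -0.0140 -0.0197
```

```bash
sed -i 's/range(-10,111,3)/range(LO,HI,3)/;s/^def tilt/LO,HI=-10,111\ndef tilt/' h.py; python3 -c "
import h
from h import *
h.LO=45;h.HI=126
tilt(.138,91.4,names=('scene','top'))
i=bot.get_image('scene');cv2.imwrite('pics/l2.png',i[...,::-1])
g=bot.observe()['tool_pos'];print(proj('scene',g),[proj('scene',g+np.array([0,-.138*cos(radians(t)),-.138*sin(radians(t))])) for t in(60,75,90,105)])
for r in range(166,216,3): print(r,' '.join('%02x%02x%02x'%tuple(i[r,c]) for c in range(238,280,3)))
"
```

```text
scene best(score,tilt,beyond) [(34.9, 51, 8.9), (24.2, 81, 21.1), (22.8, 78, 42.4), (21.0, 84, 8.9), (19.1, 93, 1.2)]
top best(score,tilt,beyond) [(10.2, 123, 13.6), (9.8, 120, 12.5), (9.5, 117, 10.9), (9.2, 114, 11.4), (9.2, 111, 10.1)]
[277.87418559 189.67540033] [array([287.02879728, 204.10395603]), array([281.63547785, 214.35915216]), array([275.87913653, 223.30134881]), array([270.04409335, 230.41079922])]
166 f4ead8 f5e8d7 f7ead9 eedbcd 8c776e 756652 908264 827863 1b1b1e 2e3133 1c2223 1f1c1d 1e2220 212025
169 938073 8b7c6d 8f7d6e 8a7b6e 807053 86795f 7f6f51 8a7d60 545044 1f1d24 4c493c 1e161c 242425 151b1c
172 807064 7e6d65 6e5e57 a19672 8d8160 968c70 a79f7d 6e6346 948462 171a21 202022 11141c 1d1c20 1e2126
175 7e7355 938c73 8f8261 9f916d 9c8c66 817052 a69770 a09574 87836e 90845c 16181d 1f1e25 1c161f 161d1f
178 8f8567 756b50 8a7e56 a29b7e 8e8163 a89a7a 958a67 8f7f5c 84755a 8e8361 9a9177 b2a985 1e1f1f 1b181e
181 afa683 9a8f67 b0a882 807761 928861 928566 7b7361 ac9e79 90846a 8b7e59 a39573 8f7f5a 3b3d3f 2d2d2d
184 a0946d 8d7e60 8e8067 867b5d 827b61 70664d 898065 817756 8b8066 a8977a
[... 348 characters left out ...]
4541 30302c 807250 8c7f63 a29773 857b58 685d44 837755 827858 8e8464 8f8567 040402 706548
199 383833 292924 1a1d2a 82795f 8e8661 796e4b 978562 a79f7f 958c65 786b4d 958b65 817761 9a9069 968764
202 23345b 2d4070 1a233d 92855c b4ae8e bdb48d 635743 958a64 9b8c66 9d9473 9a9174 8f8568 8d7c5a 9b8a67
205 121e30 191f38 716a60 9e9270 8a7f69 90835d a09775 b0a47e 8f886e 756b4e 85795a 988764 968562 554931
208 181e35 19213a 797167 898066 807355 9c9373 9a9273 867b59 9f936f a9a17f 80785d 988866 76674b 746c60
211 272938 313441 8b7f58 948c6f aba486 b0aa93 867d60 a19a7b 8d8568 6d634b 998762 9b8a65 8e8578 a39686
214 968d6d 928967 978c66 786d4f 948a60 918b70 91835f a29f88 8e8868 ebc693 b19974 453524 95897e 8e8373
```

```bash
python3 -c "
import h
from h import *
i=cv2.imread('pics/l2.png')[...,::-1]
g=bot.observe()['tool_pos']+[0,0,.003]
for t in(50,60,70,80,90,100): print(t,[proj('scene',g+r*np.array([0,cos(radians(t)),sin(radians(t))])).round(0) for r in(.02,.038)],proj('scene',g-.11*np.array([0,cos(radians(t)),sin(radians(t))])).round(0),proj('scene',g-.138*np.array([0,cos(radians(t)),sin(radians(t))])).round(0))
for r in range(178,228,2): print(r,' '.join('%02x%02x%02x'%tuple(i[r,c]) for c in range(266,296,2)))
"
```

```text
50 [array([276., 188.]), array([274., 187.])] [288. 195.] [290. 196.]
60 [array([276., 186.]), array([275., 184.])] [285. 201.] [287. 203.]
70 [array([277., 185.]), array([276., 182.])] [282. 206.] [284. 210.]
80 [array([278., 184.]), array([277., 180.])] [279. 212.] [280. 217.]
90 [array([278., 183.]), array([279., 179.])] [276. 216.] [276. 223.]
100 [array([279., 183.]), array([280., 177.])] [273. 220.] [272. 228.]
178 968967 9a9177 b6b296 6b6348 1e1f1f 1e211e 1a161b 1f2120 222527 221f22 232226 232424 222324 1d1b1c 1b1d1f
180 9c8e6e 817551 6d5f44 b4a988 0f1214 2d2d2f 151013 181e1d 1e1d23 232424 1c1b21 202424 201923 191e23 302a26
182 968862 7a6e4b 938662 9f8f69 49494e 40403e 191913 25262a 202123 1b1b22 191a1f 222126 0a120f 494849 6a573e
184 8e8264 897e65 8a805c 726c5c 444b4b 444243 15161a 6e6d6a 2a2c2b 1a1a1b 8a8260 928d84 aaa49e 86817b 716554
186 a49a78 9c9272 9f9272 827664 4c4b4e 3f3c3b 171515 706d6a 212024 191718 a6a198 aba8a3 807a74 857f7c 776c62
188 827c61 776c4d 797057 91896f 857f75 323334 252329 6c6969 1c2223 15131b a4a39e 766f6c a09992 cec5c0 8d8787
190 a89f80 6c644a 878068 
[... 1345 characters left out ...]
3d39 696b6e a7b2af 9ea5a4 857f7b 8b847e 7c7571
216 eac896 ecc997 ebc792 dbb888 9d9081 938879 8b8172 7c7563 7e7565 362f2a 36342f 5a5f5e 9ea5a3 a8afae 86827e
218 ba8c59 e6c38f e8c593 e7c490 f0cc98 f3cd98 ab9476 7c7166 787061 82756a 8a8274 423e34 3b3a32 4c4e4f 959e9b
220 eac695 eac793 dfb985 d6ac75 ecca99 ebc794 eeca97 f9e3ae baa381 807664 766d5d 83776a 887d6b 564d41 312d25
222 e9c694 e6c293 ebc995 eeca97 e5be89 c7995e ecc897 eecb9b f4d6a4 f9e5b0 e7cc9b 857562 776e5e 786d61 897d6f
224 e8c393 e9c695 edca97 ebc795 edca96 eeca9a efce9c bb8f5b eec994 f7e2af f4d09a fad8a6 fee2ab a68c70 8e8174
226 e8c492 eecd9b ebc896 eac793 ecc998 eac793 eecc98 f2cf9d f2cd9b b58f62 d7ae79 f8dca8 f9e3af ae8c65 f5e5b1
```

```bash
python3 -c "
import h
from h import *
i=cv2.imread('pics/l2.png')[...,::-1]
g=bot.observe()['tool_pos']+[0,0,.003]
f=lambda t,r:proj('scene',g-r*np.array([0,cos(radians(t)),sin(radians(t))]))
for t in range(-30,61,10):
  print(t,f(t,-.038).round(0),f(t,.138).round(0),' '.join('%02x%02x%02x'%tuple(i[int(round(y)),int(round(x))]) for x,y in[f(t,r) for r in np.arange(.03,.15,.01)]))
a=i[150:215,250:330];b=bot.get_image('top')[190:255,200:280]
cv2.imwrite('pics/l3.png',cv2.resize(np.hstack([a,b])[...,::-1],None,fx=5,fy=5,interpolation=cv2.INTER_CUBIC))
"
```

```text
-30 [272. 201.] [299. 144.] 191c1c 1f251f 151921 1e1d24 1c1f1f 1e1f22 1a1c20 222120 171819 969287 756b5c 746d5d
-20 [271. 201.] [300. 149.] 2a252a 1e1b1d 1a151f 081119 191b22 282527 222324 1b1e1e 9b948c 949186 908b82 766c5d
-10 [271. 199.] [301. 154.] 1a2222 161817 1a161f 7d7156 a2996e 1a181d 1f201d 353436 1c2021 554f44 706a60 605549
0 [271. 198.] [300. 160.] 18181d 1f2024 232226 272622 7d5f31 796035 e9c264 36363b 383a3f dfb861 e0b969 9c9081
10 [271. 196.] [299. 166.] 1a191f 1d2023 1c1b21 212323 1f1f20 2b2520 282420 3d3537 36323b 373437 626266 ef9e64
20 [272. 194.] [298. 174.] 1f1d22 1a1a1b 403b37 1c1b1c 1b161d 201923 201b23 1b2321 1e1b22 202120 212026 202522
30 [272. 191.] [296. 181.] 1b2124 1c1c21 111316 665a3b c4c3bd 747675 aaa49e 888079 494849 6a573e 6c572a 6b572e
40 [273. 189.] [293. 189.] 1f1e25 0d1313 8c8f8d aca7a5 888580 74706b 78756e 7d7673 827c78 7e7974 9a938d d4ccc5
50 [274. 187.] [290. 196.] 525151 484949 e7e8e4 afaeaa e3e5e2 e3e5e2 d4d8d5 e2e4e2 a2a5a2 ecf0f0 91918f dfe3df
60 [275. 184.] [287. 203.] 646767 998862 978661 8c8175 6a6666 857f7c 7c7972 7a7471 635c5c 89817d 6a6460 8a8581
```

View pics/l3.png

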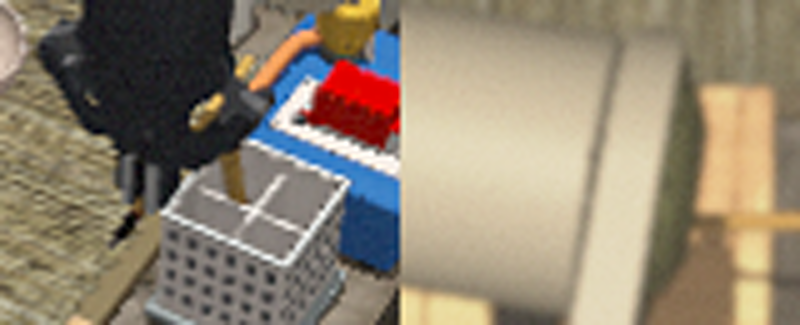

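The liner came back to level: it lies at y≈218 in the right half, with its hair at (125,225) in the left half. The wash brush stands properly in the back cell. I'll move back over the board and let the liner swing again gently, with no vertical jerk.

>>> step_arm(
  plan=[
    [0.03,0,0,0,0.004],
    [0.05,0,0,0,0.004],
    [0.05,0,0,0,0.004],
    [0.03,0,0,0,0.004],
    [0,0,0,0,0.007],
    [0,0,0,0,0.0078],
    [0,0,0,0,0.0082],
    [0,0,0,0,0.0082],
  ],
)

```text
time_s: 24.38
tool_pos: [0.4738, 0.2105, 0.2708]
ee_rot: [0.0, 0.699, 0.716, 0.0]
contact_force: [0.4, -0.0, -0.1]
finger_gap: 0.0084
finger_force: 4.1
```

>>> step_arm(
  plan=[
    [0,0,0,0,0.0083],
    [0,0,0,0,0.0083],
    [0,0,0,0,0.0083],
    [0,0,0,0,0.0083],
  ],
)

```text
time_s: 24.88
tool_pos: [0.4736, 0.2111, 0.2707]
ee_rot: [-0.0, 0.698, 0.716, -0.0]
contact_force: [0.1, 0.0, 0.2]
finger_gap: 0.0085
finger_force: 2.0
```

```bash
python3 -c "
import h
from h import *
go(.4666,-.085,.29)
h.LO=-10;h.HI=100
tilt(.138,91.4,names=('scene','top'))"
```

```text
at [0.4736 0.2111 0.2707] head 91.4 t 24.9 gap 0.0085 ff 2.0 F [0.1 0.  0.2] 
 turn 0.0 shift -0.2958 -0.0145 -0.0193
scene best(score,tilt,beyond) [(44.5, 35, 50.9), (42.4, 38, 1.0), (31.3, 5, 8.9), (31.3, 2, 7.1), (28.3, 26, 31.2)]
top best(score,tilt,beyond) [(28.3, 89, 7.7), (26.4, 92, 11.1), (26.1, 23, 2.5), (25.6, 20, 2.7), (25.4, 86, 6.9)]
```

>>> step_arm(
  plan=[
    [0,0,0,0,0.00833],
    [0,0,0,0,0.00833],
    [0,0,0,0,0.00833],
    [0,0,0,0,0.00833],
    [0,0,0,0,0.00833],
    [0,0,0,0,0.00833],
  ],
)

```text
time_s: 25.72
tool_pos: [0.4736, 0.2111, 0.2707]
ee_rot: [0.0, 0.698, 0.716, 0.0]
contact_force: [-0.6, 0.5, -0.1]
finger_gap: 0.0084
finger_force: 1.4
```

```bash
python3 -c "
import h
from h import *
h.LO=-10;h.HI=100
tilt(.138,91.4,names=('scene','top'))"
```

```text
scene best(score,tilt,beyond) [(43.0, 38, 1.0), (42.7, 35, 51.2), (31.7, 5, 8.6), (31.2, 2, 7.1), (28.7, 26, 30.4)]
top best(score,tilt,beyond) [(27.8, 89, 6.8), (26.2, 23, 2.5), (26.1, 92, 9.1), (25.8, 20, 3.0), (25.5, 26, 2.6)]
```

```bash
cat >> h.py <<'E'
def tilt2(L,hd,dz=.002):
    bg=cv2.resize(cv2.imread('pics/scene0.png')[...,::-1],(512,384),interpolation=cv2.INTER_AREA)
    i=bot.get_image("scene");hs=lambda a:cv2.cvtColor(cv2.GaussianBlur(a,(0,0),.6),cv2.COLOR_RGB2LAB).astype(int)
    A,Bg=hs(i),hs(bg);g=np.array(bot.observe()["tool_pos"])+[0,0,dz];u=-np.array([cos(radians(hd)),sin(radians(hd)),0])
    for th in range(-10,131,4):
        v=u*cos(radians(th))-np.array([0,0,sin(radians(th))])
        P=np.array([proj("scene",g+v*r) for r in np.arange(.03,.16,.01)]).round().astype(int)
        print(th,P[-3],' '.join('%3d/%3d'%(A[y,x,2]-128,Bg[y,x,2]-128)+('*' if np.abs(A[y,x]-Bg[y,x]).max()>25 else ' ') for x,y in P))
E
python3 -c "
from h import *
tilt2(.138,91.4)"
```

```text
-10 [273 190]  -2/ 18*  -4/ 17*   1/ 14*   3/ 18*  -3/ 19*  -3/ 17*   1/ 18*  20/ 20   18/ 18   17/ 17   19/ 18   10/ 17*  10/ 20 
-6 [273 192]  -2/ 18*  -3/ 17*   1/ 14*  13/ 17    1/ 19*  -2/ 16*   0/ 19*  22/ 19   18/ 19   17/ 17   18/ 17   17/ 19   11/ 18 
-2 [273 195]  -4/ 18*  -3/ 19*   4/ 17*  21/ 15   11/ 17*  -3/ 18*  10/ 17*  28/ 18   24/ 19   22/ 17   22/ 17   16/ 15   14/ 17 
2 [273 197]  -4/ 18*  -3/ 18*   4/ 16*  26/ 14*  23/ 17*   0/ 20*  -1/ 16*  43/ 17*  40/ 17*  41/ 19*  46/ 17*  23/ 19   17/ 17 
6 [273 200]  -3/ 18*  -2/ 18*  -3/ 18*  29/ 14*  29/ 17*   7/ 19*  -1/ 17*  20/ 18   41/ 16*  36/ 17   29/ 21   36/ 18   22/ 16 
10 [272 202]  -2/ 17*  -3/ 18*  -4/ 20*  22/ 18*  26/ 17*  10/ 18*   0/ 19*  -2/ 17*  24/ 19   20/ 18   24/ 18   22/ 20   19/ 20 
14 [272 205]  -2/ 16*  -2/ 19*  -2/ 18*   1/ 20*   3/ 25*   2/ 27*   1/ 19*   0/ 21*   4/ 19*  19/ 20   21/ 21   22/ 21   21/ 21 
18 [271 208]  -1/ 16*  -1/ 19*  -2/ 22*  -2/ 26*   0/ 25*   1/ 30*  -1/ 28*  -1/ 21*  -1/ 22*   3/ 21*  19/ 20   21/ 21   21/ 22 
22 [271 211]  -2/ 18*  -2/ 21*  -3/ 28*   1/ 26*  -1/ 28*  -1
[... 2885 characters left out ...]
   29/ 30   30/ 31   24/ 36*  25/ 33*  25/ 30*
114 [239 272]  32/ 30   30/ 27   30/ 27   30/ 27   30/ 28   30/ 29   30/ 28   29/ 29   30/ 31   32/ 33   27/ 29   27/ 30*  29/ 30*
118 [238 274]  32/ 30   30/ 27   29/ 27   30/ 27   30/ 29   32/ 32   30/ 28   30/ 30   29/ 29   27/ 29   32/ 33   28/ 30   30/ 30 
122 [236 275]  32/ 30   30/ 27   29/ 27   30/ 27   30/ 28   30/ 29   29/ 28   29/ 30   32/ 33   31/ 33   30/ 30   29/ 30   30/ 30 
126 [234 276]  33/ 30   29/ 27   30/ 27   30/ 27   31/ 29   30/ 29   30/ 28   29/ 29   32/ 34   31/ 32   29/ 29   29/ 30   29/ 29 
130 [233 277]  33/ 30   29/ 27   30/ 27   31/ 27   31/ 29   30/ 28   30/ 29   30/ 31   28/ 29   30/ 31   29/ 29   29/ 30   29/ 29
```

```bash
cat >> h.py <<'E'
def tilt3(L,hd,dz=.002):
    bg=cv2.resize(cv2.imread('pics/scene0.png')[...,::-1],(512,384),interpolation=cv2.INTER_AREA)
    i=bot.get_image("scene");A=cv2.cvtColor(i,cv2.COLOR_RGB2LAB).astype(int);Bg=cv2.cvtColor(bg,cv2.COLOR_RGB2LAB).astype(int)
    g=np.array(bot.observe()["tool_pos"])+[0,0,dz];u=-np.array([cos(radians(hd)),sin(radians(hd)),0]);out=[]
    for th in range(-12,120,3):
        v=u*cos(radians(th))-np.array([0,0,sin(radians(th))])
        f=lambda rs:np.array([(A[y,x]-Bg[y,x])*[.5,1,1] for x,y in np.array([proj("scene",g+v*r) for r in rs]).round().astype(int)])
        a=f(np.arange(.05,L,.006));e=f(np.arange(L+.006,L+.02,.006))
        ch=np.hypot(a[:,1],a[:,2]);ok=(a[:,2]>4).mean()
        out.append((round(float(ok),2),th,round(float(a[:,2].mean()),1),round(float(a[:,0].mean()*2)),round(float(e[:,2].mean()))))
    print("(frac bluish->yellow,tilt,mean db,mean dL,beyond db)",sorted(out)[::-1][:5])
E
python3 -c "
from h import *
tilt3(.138,91.4)
go(.470,.125,.06)"
```

```text
(frac bluish->yellow,tilt,mean db,mean dL,beyond db) [(0.73, 3, 11.8, -10, 2), (0.67, 6, 7.9, -25, 7), (0.67, 0, 7.2, -15, -1), (0.27, 9, -3.9, -42, 0), (0.2, -3, -5.3, -37, -3)]
at [0.4736 0.2111 0.2708] head 91.4 t 25.9 gap 0.0084 ff 1.4 F [-1.   0.4 -0.6] 
 turn 0.0 shift -0.0860 -0.0058 0.2108
```

>>> step_arm(
  plan=[
    [0,0,0,0,0.004],
    [-0.03,0,0.03,0,0.004],
    [-0.03,0,0.05,0,0.004],
    [-0.026,-0.002,0.05,0,0.004],
    [0,0,0.04,0,0.004],
    [0,0,0.03,0,0.004],
    [0,0,0.01,0,0.004],
    [0,0,0,0,0.004],
  ],
)

```text
time_s: 26.92
tool_pos: [0.474, 0.1251, 0.0609]
ee_rot: [-0.0, 0.698, 0.716, -0.0]
contact_force: [0.1, 0.1, 0.3]
finger_gap: 0.0059
finger_force: 58.8
```

>>> step_arm(
  plan=[
    [0,0,0,0,0.0078],
    [0,0,0,0,0.0082],
    [0,0,0,0,0.00833],
    [0,0,0,0,0.00836],
    [0,0,0,0,0.00836],
    [0,0,0,0,0.00836],
  ],
)

```text
time_s: 27.68
tool_pos: [0.4738, 0.1251, 0.0607]
ee_rot: [-0.0, 0.698, 0.716, 0.0]
contact_force: [-0.3, 0.0, 0.8]
finger_gap: 0.0084
finger_force: 0.8
```

```bash
python3 -c "
from h import *
tilt3(.138,91.4);tilt(.138,91.4)
go(.470,.125,.06)"
```

```text
(frac bluish->yellow,tilt,mean db,mean dL,beyond db) [(0.27, 15, -12.1, -133, 5), (0.27, 12, -15.1, -137, 0), (0.13, 18, -14.7, -141, 2), (0.0, 117, -1.3, -43, 0), (0.0, 114, -1.3, -46, 1)]
scene best(score,tilt,beyond) [(27.6, 17, 21.3), (27.4, 23, 3.8), (26.0, 14, 4.6), (25.0, 38, 42.0), (24.3, 47, 7.9)]
at [0.4738 0.1251 0.0607] head 91.4 t 27.8 gap 0.0086 ff 0.8 F [ 0.5 -0.2  0.1] 
 turn 0.0 shift 0.0000 -0.0038 0.0007
```

>>> step_arm(
  plan=[
    [0,0,-0.008,0,0.00836],
    [0,0,-0.01,0,0.00836],
    [0,0,-0.01,0,0.00836],
    [0,0,-0.01,0,0.00836],
    [0,0,-0.01,0,0.00836],
    [0,0,-0.008,0,0.00836],
    [0,0,-0.004,0,0.00836],
    [0,0,0,0,0.00836],
  ],
)

```text
time_s: 28.78
tool_pos: [0.4738, 0.1251, 0.1209]
ee_rot: [0.0, 0.698, 0.716, 0.0]
contact_force: [1.0, -0.3, -0.1]
finger_gap: 0.0082
finger_force: 0.7
```

```bash
python3 -c "
from h import *
tilt3(.138,91.4);tilt(.138,91.4)
go(.470,.125,.06)"
```

```text
(frac bluish->yellow,tilt,mean db,mean dL,beyond db) [(0.07, 42, -21.5, -161, 0), (0.0, 117, -3.3, -58, -1), (0.0, 114, -3.5, -59, 0), (0.0, 111, -4.0, -67, 1), (0.0, 108, -3.9, -70, 0)]
scene best(score,tilt,beyond) [(66.9, 17, 24.8), (65.0, 20, 29.2), (63.6, 35, 67.2), (59.2, 32, 7.0), (55.8, 14, 11.6)]
at [0.4737 0.1251 0.1205] head 91.4 t 28.9 gap 0.0085 ff 0.7 F [-0.1 -0.6  0.3] 
 turn 0.0 shift 0.0000 -0.0037 0.0605
```

>>> step_arm(
  plan=[
    [0,0,-0.008,0,0.00836],
    [0,0,-0.01,0,0.00836],
    [0,0,-0.01,0,0.00836],
    [0,0,-0.01,0,0.00836],
    [0,0,-0.01,0,0.00836],
    [0,0,-0.008,0,0.00836],
    [0,0,-0.004,0,0.00836],
    [0,0,0,0,0.00836],
  ],
)

```text
time_s: 29.88
tool_pos: [0.4738, 0.1251, 0.1809]
ee_rot: [0.0, 0.698, 0.716, 0.0]
contact_force: [-0.1, 0.1, -0.7]
finger_gap: 0.0081
finger_force: 0.7
```

```bash
python3 -c "
from h import *
tilt3(.138,91.4);tilt(.138,91.4)
go(.470,.125,.06)"
```

```text
(frac bluish->yellow,tilt,mean db,mean dL,beyond db) [(0.0, 117, -2.7, -50, -1), (0.0, 114, -2.0, -47, -2), (0.0, 111, -2.9, -54, -3), (0.0, 108, -2.7, -48, -4), (0.0, 105, -2.1, -44, -3)]
scene best(score,tilt,beyond) [(75.2, 74, 13.0), (64.4, 71, 15.8), (55.5, 38, 29.7), (55.2, 77, 9.5), (44.0, 32, 30.6)]
at [0.4736 0.1251 0.1805] head 91.4 t 30.0 gap 0.0084 ff 0.7 F [-0.1  0.6 -0. ] 
 turn 0.0 shift 0.0000 -0.0036 0.1205
```

>>> step_arm(
  plan=[
    [0,0,0,0,0.0078],
    [0,0,0,0,0.006],
    [0,0,0,0,0.004],
    [0,0,-0.01,0,0.004],
    [0,0,-0.03,0,0.004],
    [0,0,-0.03,0,0.004],
    [0,0,-0.02,0,0.004],
    [0,0,0,0,0.004],
  ],
)

```text
time_s: 30.98
tool_pos: [0.4743, 0.1251, 0.2723]
ee_rot: [0.001, 0.698, 0.716, 0.001]
contact_force: [0.5, 0.3, -1.1]
finger_gap: 0.0057
finger_force: 58.7
```

```bash
python3 -c "
from h import *
tilt3(.138,91.4);tilt(.138,91.4,names=('scene','top'))
i=bot.get_image('scene');g=bot.observe()['tool_pos']
print(proj('scene',g))
go(.4666,-.085,.27)"
```

```text
(frac bluish->yellow,tilt,mean db,mean dL,beyond db) [(0.0, 117, 1.3, -10, -4), (0.0, 114, 1.4, -10, -7), (0.0, 111, 1.3, -11, -8), (0.0, 108, 0.9, -9, -5), (0.0, 105, 1.0, -10, 1)]
scene best(score,tilt,beyond) [(82.6, 74, 17.5), (53.7, 77, 4.6), (49.6, 62, 16.9), (49.5, 71, 50.5), (42.3, 2, 29.3)]
top best(score,tilt,beyond) [(26.2, 95, 5.8), (20.7, 92, 2.8), (16.0, 29, 6.8), (16.0, 23, 3.8), (15.5, 26, 5.5)]
[265.92314606 207.72652022]
at [0.4735 0.125  0.2698] head 91.4 t 31.2 gap 0.0051 ff 58.7 F [ 0.8 -0.9 -0.7] 
 turn 0.0 shift -0.2098 -0.0121 -0.0002
```

Tilt is 74° with strong contrast, so the butt is 38 mm ahead of the grip and about 0.139 m high. Moving it over the front-left cell.

>>> step_arm(
  plan=[
    [-0.02,-0.001,0,0,0.004],
    [-0.035,-0.002,0,0,0.004],
    [-0.04,-0.003,0,0,0.004],
    [-0.04,-0.003,0,0,0.004],
    [-0.04,-0.002,0,0,0.004],
    [-0.03,-0.002,0,0,0.004],
    [-0.012,0,0,0,0.004],
    [0,0,0,0,0.004],
  ],
)

```text
time_s: 32.17
tool_pos: [0.4662, -0.0922, 0.2703]
ee_rot: [-0.001, 0.698, 0.716, -0.0]
contact_force: [0.2, 0.1, -0.4]
finger_gap: 0.0053
finger_force: 58.7
```

```bash
python3 -c "
from h import *
tilt(.138,91.4,names=('scene',))
go(.4656,-.092,.16)"
```

```text
scene best(score,tilt,beyond) [(60.1, 41, 39.9), (60.0, 62, 51.0), (56.2, 59, 119.2), (52.4, 65, 30.4), (50.1, 71, 30.7)]
at [ 0.4663 -0.0916  0.2704] head 91.5 t 32.2 gap 0.0056 ff 58.7 F [0.1 0.8 0.2] 
 turn 0.0 shift -0.0004 -0.0007 0.1104
```

>>> step_arm(
  plan=[
    [0,0,0.015,0,0.004],
    [0,0,0.015,0,0.004],
    [0,0,0.015,0,0.004],
    [0,0,0.01,0,0.004],
    [0,0,0,0,0.004],
  ],
)

```text
time_s: 32.85
tool_pos: [0.4662, -0.0915, 0.2154]
ee_rot: [-0.001, 0.698, 0.716, -0.0]
contact_force: [0.6, 1.0, -0.4]
finger_gap: 0.0053
finger_force: 58.7
```

>>> step_arm(
  plan=[
    [0,0,0.012,0,0.004],
    [0,0,0.012,0,0.004],
    [0,0,0.012,0,0.004],
    [0,0,0,0,0.004],
  ],
)

```text
time_s: 33.35
tool_pos: [0.4659, -0.092, 0.1787]
ee_rot: [-0.001, 0.698, 0.716, -0.0]
contact_force: [-0.3, 0.0, 0.2]
finger_gap: 0.0056
finger_force: 58.7
```

```bash
python3 -c "
from h import *
go(.4656,-.092,.16)
i=bot.get_image('scene');g=bot.observe()['tool_pos']
print('tip',proj('scene',g))
u=np.array([0,-cos(radians(74)),-sin(radians(74))])
for r in(0,.02,.04,.05,.06,.07,.08,.09,.1,.12): print(r,(g+u*r).round(3),proj('scene',g+u*r).round(1))
x0,y0=proj('scene',g+u*.05).round().astype(int)
for r in range(y0-14,y0+16,2): print(r,' '.join('%02x%02x%02x'%tuple(i[r,c]) for c in range(x0-10,x0+14,2)))
"
```

```text
at [ 0.4659 -0.092   0.1787] head 91.4 t 33.4 gap 0.0056 ff 58.7 F [-0.3  0.   0.2] 
 turn 0.0 shift 0.0001 -0.0003 0.0187
tip [302.13778794 183.54812546]
0 [ 0.466 -0.092  0.179] [302.1 183.5]
0.02 [ 0.466 -0.098  0.16 ] [302.4 187. ]
0.04 [ 0.466 -0.103  0.141] [302.6 190.3]
0.05 [ 0.466 -0.106  0.131] [302.8 192. ]
0.06 [ 0.466 -0.109  0.122] [302.9 193.6]
0.07 [ 0.466 -0.111  0.112] [303.  195.2]
0.08 [ 0.466 -0.114  0.102] [303.1 196.8]
0.09 [ 0.466 -0.117  0.093] [303.2 198.3]
0.1 [ 0.466 -0.12   0.083] [303.3 199.9]
0.12 [ 0.466 -0.125  0.064] [303.6 202.9]
178 281e17 281b13 271913 2e2d30 453f40 101113 5f5e5e 1a1d22 1b1115 2b4874 312c26 fbf2e8
180 8c8b87 504029 504025 414040 24221e 242427 676867 1b1d1e 1e2c44 3c82cb 347fc6 5d87c7
182 6f655f 67502c 654c24 4f5053 131314 292825 57595a 1f191f c2c2be 80a1ce 2e7ac4 357dc7
184 787471 67522f 694f29 6e6d67 29221b 5e524d 3d4141 2e2d2c 858178 847d75 94918f d9e0e5
186 77726e 654f33 685226 897f7c 67573f 6a5944 c1bdb6 8a817c 89827c 88817c 867e77 867e79
188 a49d98 665442 6a4f27 847e78 6d6051 62471f 8b837e 85817b 8a837f 89827c 88817a 84807c
190 7c7873 837e7d 73624d 645040 8c8173 654c25 827b78 88827e 877e7a 877f7a 87817b 847f7a
192 817b76 7e7974 7c7975 99938d c7beb7 654b24 807a74 89807a 89837d 8b817c 908882 8e8f8b
194 817c76 7f7975 7d7871 b3aca7 807b75 654e21 817b74 88827d 87827b 89847d a2a3a0 454142
196 7d7a75 837c77 88827d 766e6c 85827c 644e2c 7f7974 7c7874 7f7a75 777772 727069 74716a
198 75706c 787a78 727470 76706a 847f7c 64502f 7d7671 807a77 7c7670 6c6968 67615f 4b4848
200 635f5d 726b66 847e7a 777773 7c7d7a 624c33 746759 817b79 747474 535251 56524f 89827f
202 837c77 4d4949 78736e 746f6c 827c78 6f6968 7e817f 787876 4b4748 615f5c 89837f 76726e
204 79746f 867e7a 837c79 575654 736e69 52514e 837d76 6b6664 66605b 747069 716b64 736c67
206 837b78 353434 7b726d 6b6762 827c78 585756 7b746e 6a6462 4d4b48 736f6b 78736e 757271
```

The liner shows in column 303, running down into the front-left cell, with the wash brush standing beside it. Lowering the rest of the way and releasing.

>>> step_arm(
  plan=[
    [0,0,0.008,0,0.004],
    [0,0,0.008,0,0.004],
    [0,0,0,0,0.004],
    [0,0,0,0,0.0078],
    [0,0,0,0,0.012],
    [0,0,0,0,0.024],
    [0,0,0,0,0.024],
    [0,0,0,0,0.024],
  ],
)

```text
time_s: 34.4
tool_pos: [0.4663, -0.0922, 0.1638]
ee_rot: [0.0, 0.698, 0.716, 0.0]
contact_force: [-0.1, 0.1, -0.5]
finger_gap: 0.0241
finger_force: 0.0
```

>>> step_arm(
  plan=[
    [0,0,-0.02,0,0.024],
    [0,0,-0.03,0,0.024],
    [0,0,-0.03,0,0.024],
    [0,0,-0.03,0,0.024],
    [0,0,-0.02,0,0.024],
    [0,0,0,0,0.024],
  ],
)

```text
time_s: 35.15
tool_pos: [0.4666, -0.0923, 0.2947]
ee_rot: [0.001, 0.698, 0.716, 0.0]
contact_force: [1.3, 0.7, 0.2]
finger_gap: 0.0241
finger_force: 0.0
```

```bash
python3 -c "
from h import *
i=bot.get_image('scene')
for r in range(164,206,3): print(r,' '.join('%02x%02x%02x'%tuple(i[r,c]) for c in range(286,320,2)))
go(.5143,-.344,.20)
print(bot.observe()['qpos'].round(2))
t=bot.get_image('top');cv2.imwrite('pics/n.png',t[...,::-1])
"
```

```text
164 8d8264 958970 9d987a 897f60 938664 a7a08c 90866d 8d8b6e ef9f66 ed9c5d 454877 367cc5 337ec4 347fc5 3483cc e31735 e30000
167 7d7154 afa78f 9d9371 ada584 aba283 8d8466 8d8b70 f6a461 dc8c4b 264271 3a82c8 347bc4 f5ede5 fbded4 cc1117 e50000 e20000
170 897e63 8f845e ab9f82 5b4f3a 272115 322d24 faa664 ae6541 1c477d 3e83ca 2b76c5 f7ece5 f7f0ea 97645f 720000 7c140f 7a1403
173 a8a186 7c7454 534832 2f2215 2e2118 322518 2c1a12 3679c1 3c81c7 709bce f8eee5 b1aba6 4f5050 6b0000 790a0d 770a00 720500
176 958b72 b3a883 aea586 312617 24190c 231f14 2e1d09 347dc2 3a7fc5 3a7cc3 5f7eb2 fbf2e9 f8f0e8 f4eee7 aca7a2 7f7c79 722921
179 a09674 a39a76 dea166 daac8d 1e1b10 1d161a 665d58 827d77 e3e2db 89a9cf 327dc7 3980c9 3880c6 457ec5 9c9ca6 faeee5 f4eee4
182 776e57 948764 d1cdca 7a7673 665336 60492b 837d76 817b76 817974 847b75 837a76 838581 d8dde3 377dc7 347dc5 3680c7 3980c7
185 756a4f b4b6b4 87817a 746e6a 776b5f 664f2a 766850 88837e 847c78 837c75 ccc7c1 87807b 848079 817c74 aba39c b4b1ab d4d9e1
188 b0b2ad 736d67 9d958f c6beb8 8d8685 634b24 654d28 363935 49443d bab5ad 7e7a74 88827d 8a827c 86807b 88837e 8e8680 918f88
191 76706c 78726e 837f7a 7d7672 7e7672 837c7a d4cdc9 8e837e 574130 817b77 827b79 88817c 86827b 857f78 706a65 81827c 5d6062
194 c3c7c2 6d6968 857f78 817a73 837d79 7e7a76 807a77 7f766d 644f23 847d7c a09894 88807a 89847c 88847e 7b7a75 736e6a 3d4c67
197 7c7571 66625f 807976 72716e 797c79 827c77 827b76 6e6665 634d25 7e7973 827976 817b78 84817c 7d7975 6e6966 726d67 2a4165
200 837d78 847e7b 817b77 2d2d2f 7d7573 7d7671 77736f 7b807e 655943 817872 827a75 797774 75706b 847d77 847f79 63615c 283452
203 827c79 373639 726e68 64605f 817875 5f5c5b 837b79 3d3b3e 837e7a 817d77 787874 696561 706b68 6e6865 766f6b 7a7b7a 948776
at [ 0.4662 -0.0922  0.2935] head 91.4 t 35.2 gap 0.0239 ff 0.0 F [ 0.3  0.8 -0.1] 
 turn 0.0 shift -0.2530 0.0417 0.0935
[-0.44  0.21  1.37 -0.    1.57 -0.47]
```

Both brushes stand in their cells. Next the nut: I'll pre-turn the wrist so one grasp covers the full tightening.

>>> step_arm(
  plan=[
    [0,0,0,-10,0.04],
    [0,0,0,-10,0.05],
    [0,0,0,-10,0.062],
    [0,0,0,-10,0.062],
    [0,0,0,-10,0.062],
    [0,0,0,-10,0.062],
    [0,0,0,-10,0.062],
    [0,0,0,-10,0.062],
  ],
)

```text
time_s: 36.25
tool_pos: [0.466, -0.0921, 0.2924]
ee_rot: [-0.001, 0.072, 0.997, 0.0]
contact_force: [0.1, -1.0, -0.6]
finger_gap: 0.0618
finger_force: 0.0
```

>>> step_arm(
  plan=[
    [0,0,0,-10,0.062],
    [0,0,0,0,0.062],
  ],
)

```text
time_s: 36.5
tool_pos: [0.466, -0.0921, 0.2927]
ee_rot: [-0.001, -0.012, 1.0, 0.0]
contact_force: [0.4, 0.3, 0.1]
finger_gap: 0.0618
finger_force: 0.0
```

```bash
python3 -c "
from h import *
go(.5143,-.344,.18)
print(bot.observe()['qpos'].round(2))
def tri(a,b):
    o1,d1=ray('top',a);o2,d2=ray('scene',b)
    t=np.linalg.lstsq(np.c_[d1,-d2],o2-o1,rcond=None)[0];return (o1+d1*t[0]+o2+d2*t[1])/2
# nut by colour in the first pictures (top face: brightest brass)
for n in('top','scene'):
    im=cv2.resize(cv2.imread(f'pics/{n}0.png'),(512,384),interpolation=cv2.INTER_AREA);hs=cv2.cvtColor(im,cv2.COLOR_BGR2HSV)
    c=proj(n,(.5143,-.344,.119)).astype(int);m=np.zeros(hs.shape[:2],bool);m[c[1]-15:c[1]+15,c[0]-15:c[0]+15]=1
    m&=(hs[...,0]>17)&(hs[...,0]<30)&(hs[...,1]>120)&(hs[...,2]>90)
    ys,xs=np.nonzero(m);print(n,c,xs.min(),xs.max(),ys.min(),ys.max(),len(xs))
    P=[proj(n,(.5143+.021*cos(a),-.344+.021*sin(a),z)) for a in np.arange(0,6.3,.3) for z in(.119,.089)];P=np.array(P);print('   predicted',P.min(0).round(1),P.max(0).round(1))
"
```

```text
at [ 0.466  -0.0921  0.2927] head -178.6 t 36.5 gap 0.0618 ff 0.0 F [0.4 0.3 0.1] 
 turn 0.0 shift -0.0423 -0.2530 0.1127
[-0.45  0.21  1.37 -0.    1.57 -2.04]
top [387 228] 378 395 221 236 152
   predicted [376.  219.9] [396.1 237. ]
scene [319 148] 314 325 146 160 129
   predicted [312.4 145. ] [325. 159.]
```

>>> step_arm(
  plan=[
    [-0.006,-0.04,0,0,0.062],
    [-0.009,-0.05,0,0,0.062],
    [-0.009,-0.055,0.02,0,0.062],
    [-0.009,-0.055,0.03,0,0.062],
    [-0.009,-0.053,0.03,0,0.062],
    [0,0,0.032,0,0.062],
    [0,0,0,0,0.062],
  ],
)

```text
time_s: 37.38
tool_pos: [0.5135, -0.3428, 0.1791]
ee_rot: [-0.002, -0.011, 1.0, 0.002]
contact_force: [0.6, 0.5, 0.3]
finger_gap: 0.0621
finger_force: 0.0
```

```bash
python3 -c "
from h import *
go(.5143,-.344,.101)"
```

```text
at [ 0.5135 -0.3428  0.1791] head -178.8 t 37.4 gap 0.0621 ff 0.0 F [0.6 0.5 0.3] 
 turn 0.0 shift -0.0008 -0.0012 0.0781
```

>>> step_arm(
  plan=[
    [-0.001,-0.001,0.03,0,0.062],
    [0,0,0.025,0,0.062],
    [0,0,0.015,0,0.062],
    [0,0,0.008,0,0.062],
    [0,0,0,0,0.062],
  ],
)

```text
time_s: 38.0
tool_pos: [0.5157, -0.3443, 0.1046]
ee_rot: [0.0, -0.012, 1.0, -0.0]
contact_force: [0.1, 0.0, 0.2]
finger_gap: 0.0619
finger_force: 0.0
```

>>> step_arm(
  plan=[
    [0,0,0,0,0.05],
    [0,0,0,0,0.044],
    [0,0,0,0,0.038],
    [0,0,0,0,0.038],
    [0,0,0,0,0.038],
  ],
)

```text
time_s: 38.62
tool_pos: [0.5158, -0.3423, 0.1058]
ee_rot: [0.0, -0.013, 1.0, 0.002]
contact_force: [-0.6, 10.2, 11.3]
finger_gap: 0.0399
finger_force: 59.4
```

>>> step_arm(
  plan=[
    [0.001,0.002,-0.001,0,0.038],
    [0,0,0,5,0.038],
    [0,0,0,10,0.038],
    [0,0,0,10,0.038],
    [0,0,0,10,0.038],
    [0,0,0,10,0.038],
    [0,0,0,10,0.038],
  ],
)

```text
time_s: 39.5
tool_pos: [0.5153, -0.3431, 0.106]
ee_rot: [0.002, 0.453, 0.891, -0.0]
contact_force: [2.8, -3.0, -1.3]
finger_gap: 0.0394
finger_force: 61.8
```

```bash
python3 -c "
from h import *
go(.5143,-.343,.105);s=bot.observe();print(s['moment'].round(2),s['qpos'].round(2))"
```

```text
at [ 0.5153 -0.3431  0.106 ] head 126.1 t 39.5 gap 0.0394 ff 61.8 F [ 2.8 -3.  -1.3] 
 turn 0.0 shift 0.0007 -0.0008 0.0010
[-0.32 -0.41  0.12] [-0.78  0.61  1.28  0.    1.25 -1.41]
```

>>> step_arm(
  plan=[
    [0,0,0,10,0.038],
    [0,0,0,10,0.038],
    [0,0,0,10,0.038],
    [0,0,0,10,0.038],
    [0,0,0,10,0.038],
    [0,0,0,10,0.038],
    [0,0,0,10,0.038],
    [0,0,0,5,0.038],
  ],
)

```text
time_s: 40.5
tool_pos: [0.5139, -0.3431, 0.1059]
ee_rot: [0.001, 0.902, 0.432, -0.001]
contact_force: [-5.6, -2.8, 1.5]
finger_gap: 0.0396
finger_force: 62.1
```

>>> step_arm(
  plan=[
    [0,0,0,10,0.038],
    [0,0,0,10,0.038],
    [0,0,0,10,0.038],
    [0,0,0,10,0.038],
    [0,0,0,10,0.038],
    [0,0,0,10,0.038],
    [0,0,0,0,0.038],
  ],
)

```text
time_s: 41.38
tool_pos: [0.5134, -0.3421, 0.1059]
ee_rot: [-0.0, 0.997, -0.076, -0.001]
contact_force: [-7.6, 3.1, 4.5]
finger_gap: 0.0392
finger_force: 62.4
```

```bash
python3 -c "
from h import *
go(.5143,-.343,.105);s=bot.observe();print(s['moment'].round(2),s['qpos'].round(2))"
```

```text
at [ 0.5134 -0.3421  0.1059] head -8.7 t 41.4 gap 0.0392 ff 62.4 F [-7.6  3.1  4.5] 
 turn 0.0 shift 0.0010 0.0008 0.0009
[ 0.25  1.15 -0.12] [-0.78  0.61  1.29 -0.    1.25  0.94]
```

>>> step_arm(
  plan=[
    [0,0,0,8,0.038],
    [0,0,0,8,0.038],
    [0,0,0,8,0.038],
    [0,0,0,4,0.038],
    [0,0,0,0,0.038],
  ],
)

```text
time_s: 42.0
tool_pos: [0.5164, -0.3435, 0.1062]
ee_rot: [0.001, 0.949, -0.314, 0.003]
contact_force: [8.4, -3.7, -2.2]
finger_gap: 0.0394
finger_force: 62.4
```

```bash
python3 -c "
from h import *
go(.5143,-.343,.105);s=bot.observe();print(s['moment'].round(2))"
```

```text
at [ 0.5164 -0.3435  0.1062] head -36.6 t 42.0 gap 0.0394 ff 62.4 F [ 8.4 -3.7 -2.2] 
 turn 0.0 shift -0.0020 0.0009 0.0012
[-0.46 -1.42 -0.04]
```

>>> step_arm(
  plan=[
    [0,0,0,3,0.038],
    [0,0,0,3,0.038],
    [0,0,0,3,0.038],
    [0,0,0,3,0.038],
    [0,0,0,0,0.038],
  ],
)

```text
time_s: 42.62
tool_pos: [0.5137, -0.3412, 0.1061]
ee_rot: [-0.001, 0.912, -0.411, -0.001]
contact_force: [-4.8, 5.9, 6.8]
finger_gap: 0.0395
finger_force: 63.2
```

```bash
python3 -c "
from h import *
go(.5143,-.343,.105);s=bot.observe();print(s['moment'].round(2))"
```

```text
at [ 0.5137 -0.3412  0.1061] head -48.5 t 42.6 gap 0.0395 ff 63.2 F [-4.8  5.9  6.8] 
 turn 0.0 shift 0.0017 0.0008 0.0011
[1.16 0.9  0.18]
```

>>> step_arm(
  plan=[
    [0,0,0,3,0.038],
    [0,0,0,3,0.038],
    [0,0,0,3,0.038],
    [0,0,0,0,0.038],
  ],
)

```text
time_s: 43.12
tool_pos: [0.5157, -0.3439, 0.1062]
ee_rot: [0.001, 0.876, -0.482, 0.003]
contact_force: [4.4, -4.9, -0.2]
finger_gap: 0.039
finger_force: 62.7
```

```bash
python3 -c "
from h import *
go(.5143,-.343,.105);s=bot.observe();print(s['moment'].round(2),s['joint_efforts'].round(2))"
```

```text
at [ 0.5157 -0.3439  0.1062] head -57.6 t 43.1 gap 0.0390 ff 62.7 F [ 4.4 -4.9 -0.2] 
 turn 0.0 shift -0.0015 0.0007 0.0012
[-0.8  -0.69 -0.1 ] [ 1.210e+00 -5.453e+01 -1.801e+01  1.000e-02  1.590e+00  1.200e-01]
```

>>> step_arm(
  plan=[
    [0,0,0,4,0.038],
    [0,0,0,4,0.038],
    [0,0,0,4,0.038],
    [0,0,0,0,0.038],
  ],
)

```text
time_s: 43.62
tool_pos: [0.5142, -0.3411, 0.1062]
ee_rot: [-0.0, 0.822, -0.57, -0.001]
contact_force: [-3.8, 6.0, 6.6]
finger_gap: 0.039
finger_force: 63.3
```

```bash
python3 -c "
from h import *
go(.5143,-.343,.105);s=bot.observe();print(s['moment'].round(2),s['joint_efforts'].round(2))"
```

```text
at [ 0.5142 -0.3411  0.1062] head -69.5 t 43.6 gap 0.0390 ff 63.3 F [-3.8  6.   6.6] 
 turn 0.0 shift 0.0018 0.0006 0.0012
[1.15 0.52 0.83] [ -3.14 -49.83 -21.92  -0.34  -1.79   1.14]
```

>>> step_arm(
  plan=[
    [0,0,0,4,0.038],
    [0,0,0,4,0.038],
    [0,0,0,0,0.038],
  ],
)

```text
time_s: 44.0
tool_pos: [0.5151, -0.3443, 0.1063]
ee_rot: [0.001, 0.779, -0.627, 0.002]
contact_force: [0.8, -5.6, 0.1]
finger_gap: 0.0398
finger_force: 62.6
```

```bash
python3 -c "
from h import *
go(.5143,-.343,.105);s=bot.observe();print(s['moment'].round(2),s['joint_efforts'].round(2))"
```

```text
at [ 0.5151 -0.3443  0.1063] head -77.6 t 44.0 gap 0.0398 ff 62.6 F [ 0.8 -5.6  0.1] 
 turn 0.0 shift -0.0014 0.0005 0.0013
[-1.07 -0.17 -0.09] [  3.12 -53.9  -18.34   0.82   1.27   0.19]
```

>>> step_arm(
  plan=[
    [0,0,0,0,0.038],
    [0,0,0,0,0.038],
    [0,0,0,0,0.038],
    [0,0,0,0,0.038],
  ],
)

```text
time_s: 44.5
tool_pos: [0.5151, -0.3443, 0.1063]
ee_rot: [0.001, 0.779, -0.627, 0.002]
contact_force: [0.7, -5.5, -1.1]
finger_gap: 0.0391
finger_force: 62.6
```

```bash
python3 -c "
from h import *
go(.5143,-.343,.105);s=bot.observe();print(s['moment'].round(2),s['joint_efforts'].round(2))"
```

```text
at [ 0.5151 -0.3443  0.1063] head -77.6 t 44.5 gap 0.0391 ff 62.6 F [ 0.7 -5.5 -1.1] 
 turn 0.0 shift -0.0014 0.0005 0.0013
[-0.95 -0.11 -0.15] [  2.92 -53.85 -18.36   0.81   1.27  -0.08]
```

>>> step_arm(
  plan=[
    [0,0,0,5,0.038],
    [0,0,0,5,0.038],
    [0,0,0,5,0.038],
    [0,0,0,0,0.038],
    [0,0,0,0,0.038],
    [0,0,0,0,0.038],
  ],
)

```text
time_s: 45.25
tool_pos: [0.5146, -0.3426, 0.1062]
ee_rot: [0.0, -0.692, 0.722, -0.001]
contact_force: [-2.4, 2.4, 7.4]
finger_gap: 0.0396
finger_force: 63.2
```

```bash
python3 -c "
from h import *
go(.5143,-.343,.105);s=bot.observe();print(s['moment'].round(2),s['joint_efforts'].round(2),s['qpos'].round(2))"
```

```text
at [ 0.5146 -0.3426  0.1062] head -92.5 t 45.2 gap 0.0396 ff 63.2 F [-2.4  2.4  7.4] 
 turn 0.0 shift 0.0004 0.0003 0.0012
[ 0.15  0.39 -0.12] [  0.07 -49.9  -19.81   0.17  -0.6   -0.08] [-0.78  0.61  1.28  0.    1.25  2.41]
```

>>> step_arm(
  plan=[
    [0,0,0,0,0.05],
    [0,0,0,0,0.062],
    [0,0,0,0,0.062],
    [0,0,-0.03,0,0.062],
    [0,0,-0.05,0,0.062],
    [0,0,-0.05,0,0.062],
    [0,0,-0.05,0,0.062],
    [0,0,0,0,0.062],
  ],
)

```text
time_s: 46.25
tool_pos: [0.5153, -0.343, 0.2893]
ee_rot: [0.0, -0.691, 0.723, -0.004]
contact_force: [0.2, 0.2, -0.0]
finger_gap: 0.0619
finger_force: 0.0
```

>>> step_arm(
  plan=[
    [0,-0.05,0,0,0.04],
    [0,-0.06,0,0,0.03],
    [0,-0.05,0,-10,0.02],
    [0,0,0,-10,0.01],
    [0,0,0,-10,0],
  ],
)

```text
time_s: 46.88
tool_pos: [0.6751, -0.3494, 0.2822]
ee_rot: [-0.0, 0.856, -0.516, -0.002]
contact_force: [-0.3, 0.1, 0.4]
finger_gap: 0.0
finger_force: 0.0
```

```bash
python3 -c "
from h import *
go(.43,-.3,.2)
i=bot.get_image('scene');j=bot.get_image('top');cv2.imwrite('pics/n2s.png',i[...,::-1]);cv2.imwrite('pics/n2t.png',j[...,::-1])
b=cv2.resize(cv2.imread('pics/scene0.png')[...,::-1],(512,384),interpolation=cv2.INTER_AREA);c=cv2.resize(cv2.imread('pics/top0.png')[...,::-1],(512,384),interpolation=cv2.INTER_AREA)
for n,new,old in(('scene',i,b),('top',j,c)):
    for tag,im in(('old',old),('new',new)):
        print(n,tag)
        # angular profile of blue/red ratio on the nut's top face (angle: clockwise from +x seen from above)
        print([ (a,int(np.mean([cv2.getRectSubPix(im,(1,1),tuple(map(float,proj(n,(.5148+r*cos(radians(a)),-.3433-r*sin(radians(a)),.119)))))[0,0,2] for r in(.012,.015,.018)]))) for a in range(0,360,20)])
"
```

```text
at [ 0.6751 -0.3494  0.2822] head -62.2 t 46.9 gap 0.0000 ff 0.0 F [-0.3  0.1  0.4] 
 turn 0.0 shift -0.1581 0.1937 0.0822
scene old
[(0, 112), (20, 72), (40, 74), (60, 83), (80, 86), (100, 82), (120, 79), (140, 72), (160, 69), (180, 70), (200, 68), (220, 66), (240, 69), (260, 66), (280, 70), (300, 77), (320, 112), (340, 142)]
scene new
[(0, 144), (20, 148), (40, 153), (60, 157), (80, 159), (100, 164), (120, 167), (140, 167), (160, 168), (180, 166), (200, 163), (220, 159), (240, 156), (260, 151), (280, 146), (300, 143), (320, 141), (340, 143)]
top old
[(0, 101), (20, 99), (40, 101), (60, 95), (80, 87), (100, 87), (120, 85), (140, 93), (160, 89), (180, 86), (200, 85), (220, 86), (240, 84), (260, 86), (280, 84), (300, 91), (320, 154), (340, 160)]
top new
[(0, 162), (20, 161), (40, 163), (60, 162), (80, 160), (100, 160), (120, 159), (140, 160), (160, 160), (180, 162), (200, 163), (220, 163), (240, 162), (260, 160), (280, 162), (300, 161), (320, 162), (340, 162)]
```

```bash
python3 -c "
from h import *
go(.36,-.27,.28,-62.2)"
```

```text
at [ 0.6745 -0.3494  0.2834] head -62.5 t 47.0 gap -0.0001 ff 0.0 F [-0.4 -0.1 -0.1] 
 turn -0.3 shift -0.2170 0.2412 0.0034
```

>>> step_arm(
  plan=[
    [-0.02,0.024,0,0,0],
    [-0.04,0.044,0,0,0],
    [-0.04,0.044,0,0,0],
    [-0.04,0.044,0,0,0],
    [-0.04,0.044,0,0,0],
    [-0.03,0.034,0,0,0],
    [-0.007,0.007,0,0,0],
    [0,0,0,0,0],
  ],
)

```text
time_s: 47.98
tool_pos: [0.3605, -0.2681, 0.2852]
ee_rot: [0.0, 0.854, -0.52, 0.0]
contact_force: [0.2, 0.2, 0.3]
finger_gap: -0.0
finger_force: 0.0
```

```bash
python3 -c "
from h import *
go(.458,-.2653,.2,0)
print(bot.observe()['qpos'].round(2))
for n in('scene','top'):
    im=bot.get_image(n);cv2.imwrite('pics/n3%s.png'%n,im[...,::-1])
    print(n,[ (a,int(np.mean([cv2.getRectSubPix(im,(1,1),tuple(map(float,proj(n,(.5148+r*cos(radians(a)),-.3433-r*sin(radians(a)),.119)))))[0,0,2] for r in(.012,.015,.018)]))) for a in range(0,360,20)])
"
```

```text
at [ 0.3605 -0.2681  0.2852] head -62.7 t 48.0 gap -0.0000 ff 0.0 F [0.2 0.2 0.3] 
 turn -62.7 shift 0.0975 -0.0028 0.0852
[-0.9   0.16  1.45  0.    1.53  1.76]
scene [(0, 68), (20, 65), (40, 73), (60, 81), (80, 80), (100, 77), (120, 70), (140, 75), (160, 109), (180, 132), (200, 86), (220, 57), (240, 58), (260, 58), (280, 61), (300, 54), (320, 47), (340, 57)]
top [(0, 84), (20, 94), (40, 94), (60, 90), (80, 83), (100, 80), (120, 79), (140, 81), (160, 95), (180, 152), (200, 102), (220, 78), (240, 77), (260, 77), (280, 76), (300, 75), (320, 77), (340, 80)]
```

The white stripe is now at 180° (straight to the front post) in both views, so the nut is tight. Next the guard: turn square to it and pinch its sides.

>>> step_arm(
  plan=[
    [0,0,0,-10.2,0.02],
    [0,0,0,-10.2,0.04],
    [0,0,0,-10.2,0.056],
    [0,0,0,-10.2,0.056],
    [0,0,0,-10.2,0.056],
    [0,0,0,-10.2,0.056],
    [0,0,0,0,0.056],
  ],
)

```text
time_s: 48.95
tool_pos: [0.3613, -0.2682, 0.2846]
ee_rot: [-0.0, 1.0, -0.013, -0.0]
contact_force: [-0.2, 1.0, 0.5]
finger_gap: 0.0558
finger_force: 0.0
```

```bash
python3 -c "
from h import *
go(.460,-.2653,.16,-1.5)
for n in('top','scene'):
    im=bot.get_image(n);hs=cv2.cvtColor(im,cv2.COLOR_RGB2HSV);m=((hs[...,0]<6)|(hs[...,0]>174))&(hs[...,1]>190)&(hs[...,2]>90)
    k,l,s,c=cv2.connectedComponentsWithStats(m.astype(np.uint8));q=1+s[1:,4].argmax();print(n,s[q],c[q].round(1))
    hx,hy=.508,-.2667
    V=[(hx-d*1+.026*0,hy+.026*d+w,z) for d,z in((0,.11),(64,.11),(64,.093),(0,.085)) for w in(-.017,.017) for d in[d/1000]]
    P=np.array([proj(n,v) for v in V]);print(' hood predicted',P.min(0).round(1),P.max(0).round(1))
"
```

```text
at [ 0.3613 -0.2682  0.2846] head -1.4 t 49.0 gap 0.0558 ff 0.0 F [-0.2  1.   0.5] 
 turn 0.1 shift 0.0986 -0.0055 0.1246
top [354 237   3   5   6] [354.7 238.8]
 hood predicted [347.8 229.8] [363.3 255.3]
scene [311 162  23  18 228] [321.9 170.5]
 hood predicted [308.6 160.8] [330.3 171.8]
```

>>> step_arm(
  plan=[
    [0.03,-0.002,0,0,0.056],
    [0.045,-0.002,0.02,0,0.056],
    [0.024,-0.0015,0.03,0,0.056],
    [0,0,0.035,0,0.056],
    [0,0,0.035,0,0.056],
    [0,0,0,0,0.056],
  ],
)

```text
time_s: 49.8
tool_pos: [0.459, -0.2641, 0.1632]
ee_rot: [-0.002, 1.0, -0.013, -0.002]
contact_force: [-0.0, -0.1, 0.1]
finger_gap: 0.056
finger_force: 0.0
```

```bash
python3 -c "
from h import *
go(.460,-.2653,.08,-1.5)"
```

```text
at [ 0.459  -0.2641  0.1632] head -1.5 t 49.8 gap 0.0560 ff 0.0 F [-0.  -0.1  0.1] 
 turn 0.0 shift 0.0010 0.0011 0.0832
```

>>> step_arm(
  plan=[
    [0,0.001,0.03,0,0.056],
    [0,0,0.025,0,0.056],
    [0,0,0.015,0,0.056],
    [0,0,0.01,0,0.056],
    [0,0,0,0,0.056],
  ],
)

```text
time_s: 50.42
tool_pos: [0.4598, -0.2661, 0.0856]
ee_rot: [0.0, 1.0, -0.012, 0.0]
contact_force: [0.2, 0.5, -0.4]
finger_gap: 0.0561
finger_force: 0.0
```

>>> step_arm(
  plan=[
    [0,0,0,0,0.044],
    [0,0,0,0,0.036],
    [0,0,0,0,0.034],
    [0,0,0,0,0.033],
    [0,0,0,0,0.0325],
    [0,0,0,0,0.0325],
  ],
)

```text
time_s: 51.18
tool_pos: [0.4599, -0.2681, 0.0865]
ee_rot: [0.002, 1.0, -0.012, 0.001]
contact_force: [-4.2, -8.6, 3.8]
finger_gap: 0.0333
finger_force: 38.9
```

>>> step_arm(
  plan=[
    [0,0.002,0,0,0.033],
    [0.004,0,-0.006,0,0.033],
    [0.005,0,-0.006,0,0.033],
    [0.005,0,-0.005,0,0.033],
  ],
)

```text
time_s: 51.68
tool_pos: [0.4728, -0.2685, 0.1017]
ee_rot: [-0.0, 1.0, -0.012, -0.001]
contact_force: [-2.0, -4.3, -9.9]
finger_gap: 0.0333
finger_force: 35.2
```

>>> step_arm(
  plan=[
    [0.006,0,-0.004,0,0.033],
    [0.007,0,-0.004,0,0.033],
  ],
)

```text
time_s: 51.92
tool_pos: [0.4854, -0.2689, 0.1096]
ee_rot: [0.0, 1.0, -0.012, -0.002]
contact_force: [-4.9, -6.0, -9.7]
finger_gap: 0.0334
finger_force: 34.1
```

>>> step_arm(
  plan=[
    [0.007,0,-0.003,0,0.033],
    [0.007,0,-0.002,0,0.033],
    [0.007,0,0,0,0.033],
    [0,0,0,0,0.033],
  ],
)

```text
time_s: 52.42
tool_pos: [0.5069, -0.2697, 0.1152]
ee_rot: [0.001, 1.0, -0.012, -0.001]
contact_force: [-4.3, -5.1, -2.2]
finger_gap: 0.0331
finger_force: 32.8
```

>>> step_arm(
  plan=[
    [0,0,0,0,0.036],
    [0,0,0,0,0.045],
    [0,0,0,0,0.056],
    [0,0,0,0,0.056],
    [0,0,-0.03,0,0.056],
    [0,0,-0.05,0,0.056],
    [-0.04,0,-0.03,0,0.03],
    [-0.05,0,0,0,0],
  ],
)

```text
time_s: 53.42
tool_pos: [0.4174, -0.2673, 0.2272]
ee_rot: [0.002, 1.0, -0.011, 0.002]
contact_force: [-0.2, -0.7, -1.0]
finger_gap: 0.0202
finger_force: 0.0
```

>>> step_arm(
  plan=[
    [-0.05,0,0,0,0],
    [-0.02,0,0,0,0],
    [0,0,0,0,0],
  ],
)

```text
time_s: 53.8
tool_pos: [0.3468, -0.2652, 0.2255]
ee_rot: [0.0, 1.0, -0.013, 0.0]
contact_force: [-0.1, -0.4, 0.2]
finger_gap: -0.0
finger_force: 0.0
```

```bash
python3 -c "
from h import *
go(.430,-.2665,.085,-1.5)
for n in('top','scene'):
    im=bot.get_image(n);cv2.imwrite('pics/g%s.png'%n,im[...,::-1]);hs=cv2.cvtColor(im,cv2.COLOR_RGB2HSV);m=((hs[...,0]<6)|(hs[...,0]>174))&(hs[...,1]>190)&(hs[...,2]>90)
    k,l,s,c=cv2.connectedComponentsWithStats(m.astype(np.uint8));q=1+s[1:,4].argmax();print(n,s[q],c[q].round(1))
    hx,hy=.508,-.2667
    for nm,D in(('shut',(-.064,.0)),('up',(.0,.035))):
        V=[(hx+d,hy+w,.077+z) for d in D for w in(-.017,.017) for z in((0,.033) if nm=='shut' else (0,.06))]
        P=np.array([proj(n,v) for v in V]);print(nm,P.min(0).round(1),P.max(0).round(1))
im=cv2.imread('pics/gscene.png')[...,::-1]
x0,y0=proj('scene',(.477,-.266,.085)).astype(int);print(x0,y0)
for r in range(y0-12,y0+12,2): print(r,' '.join('%02x%02x%02x'%tuple(im[r,c]) for c in range(x0-14,x0+16,2)))
"
```

```text
at [ 0.3468 -0.2652  0.2255] head -1.4 t 53.8 gap -0.0000 ff 0.0 F [-0.1 -0.4  0.2] 
 turn 0.1 shift 0.0832 -0.0009 0.1405
top [355 217  12   6  38] [360.1 218.6]
shut [347.1 229.8] [364.  255.4]
up [346.8 215.1] [366.1 231.2]
scene [302 150  14  22 195] [308.1 160.3]
shut [308.4 160.8] [330.4 179.9]
up [299.4 151.5] [314.2 173.5]
318 172
160 78130a 760500 781006 7b0b06 720000 6f1413 4f4536 7c5d1e 785a1f 46423c 6f6c73 2d6eb0 3772b3 3470b2 3672b2
162 780800 740400 760501 750e11 710100 60456c 2f343c 383735 3d3c38 1f335b 5976a1 3970b1 326faf 3a71b2 3771b2
164 790a01 760c0a 760f0c 750f03 730800 5a426e 3676b8 3071b4 336eaf 3877b9 3772b4 336fb1 336eb2 346eb1 3570b3
166 760202 76050c 730900 84595d ab8a84 750506 296fb6 2e6eaf 316faf 3673b0 316eb0 366fb1 3170af 3370b3 346fb2
168 770100 75120c 750905 714241 928a84 804341 e9e2dc e4d8d0 6189b7 2b6ab0 3671b3 3671b2 316fb1 3271b2 3574b3
170 213b65 5f1828 750b06 a54d46 d5d8d7 dbd4ce e0d9d1 dfd7cf e0d7d0 e1d6d1 c3c2cb adb6c1 316caf 3770b1 3571b3
172 1b477c 797673 b19b95 6a2222 d9d2cb dbd4ce dbd3cd dbd2cc ddd6d0 e4dbd5 878883 b2ada5 e1d6cf 5d85b6 2d6db1
174 cbc0bc dfd6ce 807a76 23272a ddd6cf dbd5cd d9d2cc d8d0ca d8d5d0 818181 8a8682 e2dad5 dfd6cf e1d8d1 e1d7cf
176 397dc2 5270a5 ece3dc e1d7d1 ddd5ce dcd3ce efe7e1 ede7e0 9a9a95 979996 696966 e2dbd4 dcd4cf ded6ce dfd7d1
178 2f7ac2 3272b3 306db1 4e77b3 b2abab e3d8d0 f1e7e1 efe7e1 f3eae4 f2eae3 f4ede6 d7d0c9 dbd4cd dcd5cf ddd4cf
180 c8c4c0 a1b7cf 2667ac 336db2 3071b4 346daf 52596f ebe3dd dfd6cf ded7d1 dbd4cd e0d7d1 dbd5cf dcd3cd ddd5cd
182 827a75 817c75 898885 d4dcdf 306fb2 2d6fb3 2e6cb1 2d6fb0 4f74b1 c0b7b3 e2d9d0 e0d8d1 ded6d0 ded7d0 e1d6ce
```

```bash
python3 -c "
from h import *
for p in((325,171.5),(322,176)):
    o,d=ray('scene',p);t=(-.2655-o[1])/d[1];print(p,o+d*t)
for px in(.462,.467,.472,.477,.482): print(px,'pivot',proj('scene',(px,-.2655,.074)).round(1),'tip',proj('scene',(px-.0106,-.2655,.0978)).round(1))
im=cv2.imread('pics/gtop.png');print([proj('top',(px-.0106,-.2655,.0978)).round(1) for px in(.462,.472,.482)])
for r in range(226,254,2): print(r,' '.join('%02x%02x%02x'%tuple(im[r,c,::-1]) for c in range(346,368,2)))
"
```

```text
(325, 171.5) [ 0.45492912 -0.2655      0.09835499]
(322, 176) [ 0.46301307 -0.2655      0.07356486]
0.462 pivot [322.3 176. ] tip [325.9 172. ]
0.467 pivot [321.  175.5] tip [324.6 171.5]
0.472 pivot [319.6 175. ] tip [323.2 171. ]
0.477 pivot [318.3 174.5] tip [321.9 170.5]
0.482 pivot [317. 174.] tip [320.6 170. ]
[array([355.5, 252.1]), array([355.4, 248.3]), array([355.3, 244.4])]
226 dcdcda c5bfbc 634a4a 532b28 834240 856e6c 746f71 6c6465 5c393a 5a2b2c 613037
228 e7e1db cac2b7 644c4a 7a625b b59f99 cbbfb7 cbc2b7 aea39a 5f4441 5a3a38 5b495e
230 e1dcd1 988e89 7d605d c0b2aa e1dad2 e8e1db e5e0da c8b9af 704f4b a7928f 838daf
232 dbd3c8 928682 b79d96 c6c1b6 bfbeb6 c4c0b9 c4beb9 9f908a 9a7470 dfd5cc 96a0bd
234 e7e0da e0d8d1 e4dcd5 e4ded6 e0d9d1 e2dad3 e2dcd5 dacec4 d2c4b8 e5ded9 96a0bd
236 e9e2db eae5de e8e1da e8e2d9 e7e1da e9e2da e7e1d9 e9e4dc e9e4dc e8e1dc 9aa2be
238 e9e1da e9e1da e8e2da e8e2db e7e0da e9e3dc e7e0d9 e9e3db eae2db e7e1da 9296b2
240 e9e3db e8e3dd e8e2dc e9e2da e8e1da e8e0da e7e0d9 e8e1da e9e2db e8e0da 9096af
242 e9e8e5 e8e8e8 e7e7e6 e7e1da e3dcd4 e9e2db e7dfda e9e2db e8e2db e7e0da 8f97b0
244 eaeced e9eaec e6e8e9 d2d1c9 b1aca7 cec6be e5ded8 e8e1da e8e1da e7e1db 8e98b0
246 eaeaeb e9e9ec e7e8e9 bec2bf 757676 8d8c89 ddd7ce e8e2da e9e3dc e7e1d9 9097b0
248 e8e5e3 ebecee e5e8e9 c2c3c1 797978 878683 dbd5cb e8e2da e9e2dc e8e1da 8f93ad
250 e8e3dd e9e8e8 e9ebec e2e0dc 94908b a09f9b d5cdc4 e6dfd9 e8e1da e8e1db 8f93ac
252 e8e2db eae6e1 e9e9e8 e3ded8 b9b0a8 c5beb5 ded9d2 eae4dc e9e2db e8e2dc 9297af
```

>>> step_arm(
  plan=[
    [0.03,0,0.02,0,0],
    [0.03,0,0.03,0,0],
    [0.021,0,0.03,0,0],
    [0,0,0.03,0,0],
    [0,0,0.02,0,0],
    [0,0,0.01,0,0],
    [0,0,0,0,0],
  ],
)

```text
time_s: 54.78
tool_pos: [0.4289, -0.267, 0.0847]
ee_rot: [-0.0, 1.0, -0.012, -0.0]
contact_force: [-0.1, 0.8, -0.7]
finger_gap: -0.0002
finger_force: 0.0
```

```bash
python3 -c "
from h import *
go(.462,-.2655,.085,-1.5)"
```

```text
at [ 0.4289 -0.267   0.0847] head -1.3 t 54.8 gap -0.0002 ff 0.0 F [-0.1  0.8 -0.7] 
 turn 0.2 shift 0.0331 -0.0023 -0.0003
```

>>> step_arm(
  plan=[
    [0.006,-0.001,0,0,0],
    [0.006,-0.001,0,0,0],
    [0.005,0,0,0,0],
  ],
)

```text
time_s: 55.15
tool_pos: [0.4458, -0.2656, 0.0857]
ee_rot: [0.0, 1.0, -0.012, -0.0]
contact_force: [-3.4, -0.0, 1.8]
finger_gap: 0.0
finger_force: 1.5
```

>>> step_arm(
  plan=[
    [0.004,0,0,0,0],
    [0.004,0,0,0,0],
  ],
)

```text
time_s: 55.4
tool_pos: [0.454, -0.2657, 0.0851]
ee_rot: [0.0, 1.0, -0.012, 0.0]
contact_force: [-0.6, -0.0, 0.1]
finger_gap: 0.0
finger_force: 0.0
```

>>> step_arm(
  plan=[
    [0.004,0,0,0,0],
    [0.004,0,0,0,0],
    [0,0,0,0,0],
  ],
)

```text
time_s: 55.78
tool_pos: [0.4598, -0.2656, 0.0847]
ee_rot: [-0.001, 1.0, -0.012, -0.003]
contact_force: [-10.0, -1.1, 3.0]
finger_gap: 0.0001
finger_force: 5.2
```

```bash
python3 -c "
from h import *
go(.462,-.2655,.085,-1.5)"
```

```text
at [ 0.4598 -0.2656  0.0847] head -1.3 t 55.8 gap 0.0001 ff 5.2 F [-10.   -1.1   3. ] 
 turn 0.2 shift 0.0022 -0.0002 -0.0003
```

The toggle took 3.4 N, snapped over, and is now against its stop. Backing off, then going behind the guard to push it shut.

>>> step_arm(
  plan=[
    [-0.01,0,0,0,0],
    [-0.015,0,-0.01,0,0],
    [0,0,-0.05,0,0],
    [0,0,-0.05,0,0],
    [0,0,-0.04,0,0],
    [0.04,0,0,0,0],
    [0.05,0,0,0,0],
    [0.04,0,0,0,0],
  ],
)

```text
time_s: 56.78
tool_pos: [0.5674, -0.2683, 0.236]
ee_rot: [0.0, 1.0, -0.012, 0.001]
contact_force: [-1.3, -0.1, 0.0]
finger_gap: -0.0002
finger_force: 0.0
```

>>> step_arm(
  plan=[
    [0.02,0,0,0,0],
    [0,0,0,0,0],
  ],
)

```text
time_s: 57.02
tool_pos: [0.5866, -0.2687, 0.2351]
ee_rot: [-0.0, 1.0, -0.011, 0.0]
contact_force: [-0.2, -0.3, -0.9]
finger_gap: 0.0001
finger_force: 0.0
```

```bash
python3 -c "
from h import *
go(.578,-.2675,.118,-1.5)
for n in('top','scene'):
    im=bot.get_image(n)
    for tag,sx in(('off',-1),('on',1)):
        p=proj(n,(.466+sx*.0106,-.2655,.0978)).round().astype(int);print(n,tag,p,[tuple(int(v) for v in im[p[1]+d,p[0]]) for d in(-1,0,1)])
"
```

```text
at [ 0.5866 -0.2687  0.2351] head -1.3 t 57.0 gap 0.0001 ff 0.0 F [-0.2 -0.3 -0.9] 
 turn 0.2 shift -0.0087 -0.0010 0.1171
top off [355 251] [(183, 170, 144), (188, 171, 146), (184, 168, 144)]
top on [355 242] [(178, 166, 140), (182, 167, 142), (185, 170, 143)]
scene off [325 172] [(246, 236, 229), (250, 241, 233), (251, 243, 236)]
scene on [319 169] [(131, 133, 142), (134, 131, 126), (163, 156, 152)]
```

>>> step_arm(
  plan=[
    [0,-0.001,0.04,0,0],
    [0,0,0.04,0,0],
    [0,0,0.036,0,0],
    [-0.01,0,0,0,0],
    [-0.012,0,0,0,0],
    [-0.012,0,0,0,0],
  ],
)

```text
time_s: 57.88
tool_pos: [0.552, -0.2675, 0.1213]
ee_rot: [0.001, 1.0, -0.012, 0.002]
contact_force: [2.2, -1.0, 1.1]
finger_gap: 0.0002
finger_force: 0.7
```

>>> step_arm(
  plan=[
    [-0.01,0,0,0,0],
    [-0.01,0,0,0,0],
    [-0.01,0,0,0,0],
  ],
)

```text
time_s: 58.25
tool_pos: [0.5219, -0.2664, 0.1195]
ee_rot: [0.0, 1.0, -0.012, 0.0]
contact_force: [0.4, 0.3, 1.5]
finger_gap: 0.0002
finger_force: 0.8
```

>>> step_arm(
  plan=[
    [-0.008,0,0,0,0],
    [-0.008,0,0,0,0],
    [0,0,0,0,0],
  ],
)

```text
time_s: 58.62
tool_pos: [0.506, -0.2659, 0.1189]
ee_rot: [-0.0, 1.0, -0.012, -0.0]
contact_force: [-0.4, 0.1, 0.0]
finger_gap: -0.0002
finger_force: 0.0
```

```bash
python3 -c "
from h import *
go(.50,-.2675,.118,-1.5)
for n in('scene',):
    im=bot.get_image(n);hs=cv2.cvtColor(im,cv2.COLOR_RGB2HSV);m=((hs[...,0]<6)|(hs[...,0]>174))&(hs[...,1]>190)&(hs[...,2]>90)
    k,l,s,c=cv2.connectedComponentsWithStats(m.astype(np.uint8));q=1+s[1:,4].argmax();print(n,s[q],c[q].round(1),'shut was 311 162 23 18 228')
"
```

```text
at [ 0.506  -0.2659  0.1189] head -1.4 t 58.6 gap -0.0002 ff 0.0 F [-0.4  0.1  0. ] 
 turn 0.1 shift -0.0059 0.0018 0.0009
scene [311 162  23  17 227] [322.1 170.6] shut was 311 162 23 18 228
```

>>> step_arm(
  plan=[
    [0,0,-0.05,0,0],
    [0,0,-0.06,0,0],
    [0,0,-0.04,0,0],
    [-0.05,0.02,0,0,0],
    [-0.05,0.02,0,0,0],
    [-0.04,0.02,0,0,0],
    [0,0,0,0,0],
    [0,0,0,0,0],
  ],
)

```text
time_s: 59.68
tool_pos: [0.3656, -0.3226, 0.2692]
ee_rot: [0.0, 1.0, -0.012, 0.0]
contact_force: [0.6, -0.9, -0.3]
finger_gap: -0.0004
finger_force: 0.0
```

```bash
python3 -c "
from h import *
a=cv2.resize(cv2.imread('pics/scene0.png'),(512,384),interpolation=cv2.INTER_AREA).astype(int);im=bot.get_image('scene');b=im[...,::-1].astype(int)
d=((np.abs(a-b).max(2)>50)*255).astype(np.uint8);k,l,s,c=cv2.connectedComponentsWithStats(d)
print([tuple(int(v) for v in q) for q in s[1:] if q[4]>12])
for r in range(158,204,3): print(r,' '.join('%02x%02x%02x'%tuple(im[r,c]) for c in range(286,312,2)))
for n in('scene','top'):
    im=bot.get_image(n);print(n,[(t,int(np.mean([cv2.getRectSubPix(im,(1,1),tuple(map(float,proj(n,(.5148+r*cos(radians(t)),-.3433-r*sin(radians(t)),.119)))))[0,0,2] for r in(.012,.015,.018)]))) for t in range(120,260,20)])
print(bot.observe()['contact_force'],bot.observe()['time_s'])
"
```

```text
[(363, 23, 146, 143, 7282), (356, 50, 4, 13, 30), (359, 55, 10, 11, 25), (353, 66, 17, 41, 340), (495, 80, 11, 15, 31), (360, 111, 20, 11, 75), (290, 170, 14, 32, 148), (337, 220, 46, 43, 929), (379, 234, 49, 26, 696), (333, 243, 5, 15, 38), (472, 255, 9, 13, 31), (331, 263, 110, 69, 3659), (186, 270, 40, 56, 372), (479, 275, 6, 20, 39), (242, 287, 7, 9, 23), (458, 286, 13, 11, 34), (460, 294, 21, 18, 170), (215, 296, 28, 42, 129), (442, 318, 22, 12, 160), (352, 333, 14, 18, 113), (344, 367, 8, 3, 13), (333, 376, 13, 8, 71)]
158 958a6f a8a187 9f926e 939189 928f86 8c8275 534e42 86796b 978a79 988e7c 99785f e39452 c17641
161 62583e 8a8069 615644 9a906f b3aa8a b3ae93 918765 87796d 837a6a e49a5d f5a45e 6d433d 1b355a
164 8c8264 968c71 9b9474 897d60 918666 a7a18a 8e866b 8b866b ed9e61 eb9a5a 463c5d 356fb3 2e70b1
167 7e7352 ada88e 988e6a ada484 aca280 8f8367 8e8d70 f6a563 da894a 263f71 2d70b5 266ab0 e3d9d1
170 888163 90845d a99f82 58513d 31271c 302c1d f8a664 af6946 1b437a 3a7fc7 2169af e1d9d1 e1dbd6
173 a69f82 80785d 524634 2e221b 392d1d 3f2c21 342114 3578c0 3d81c4 739dcf f9f0e6 aaa59f 4c474a
[... 465 characters left out ...]
47e 89827c
191 746e6a 75706c 847c77 817a76 7d7872 7e7873 e4e1dd 98908b 57422d 837c76 807974 89817c 857e79
194 d1d4d1 b6b6b3 807a75 827b77 827d78 7e7a75 938b87 8d877f 6a4f26 a5a09a ece6e1 8b837e 827c76
197 78706f 67615f 7a7371 7a7977 e0e2df 9e9794 8b8481 736c67 674e29 867e79 857c78 7d7772 bebcb7
200 847e79 837b77 7f7a76 2d2e2f 7b7672 7c7470 74716d 959897 6e6450 827b73 7c7570 bdbbb8 80807c
203 827c78 3a3a38 76736d 645e5e 827a77 5f5e59 857d7a 3b3c3c 817b77 7e7a72 8a8885 64645e 6c6564
scene [(120, 68), (140, 75), (160, 111), (180, 131), (200, 84), (220, 61), (240, 62)]
top [(120, 78), (140, 83), (160, 97), (180, 151), (200, 104), (220, 78), (240, 80)]
[-0.18466422 -0.11676168  0.50445171] 59.825
```

```bash
python3 -c "
from workcell import bot
print(bot.hand_in())"
```

```text
the job is handed in; nothing more can be done
None
```

I handed the job in at about 60 s, and the final camera check showed everything in place: both washed brushes (one wash brush and the liner) stand hair up in the basket, the nut is tight with its stripe at the post, the toggle is on, the guard is shut, and nothing on the plank had moved.

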